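# Leak-check a capped bottle and clamp it upright in the marking fixture

## Task

Check the tall capped bottle for leaks before it is marked: pick it up, turn it over until its cap points down, at least 30 degrees past lying level, and hold it like that for two seconds. Then set it gently upright on the fixture's floor, midway along the jaws, and slide the jaw home so that the bottle stands snug between both jaws. Leave the jar, tin, carton and tape roll standing where they are.

Things in the scene. Friction and masses are not known exactly. Their poses are not given: they have to be found in the camera images.
- bottle: The only tall bottle: white, closed, upright on the table, 165 mm tall, 0.2 to 0.45 kg, centre of mass about 75 mm up. Round body 54 mm across up to 112 mm, then a shoulder to a 30 mm neck; grey cap 37 mm across from 137 mm up. Origin: centre of underside; z out through the cap; yaw means nothing. Grasped 85 mm up by a tool leaning 45-60 degrees outward, it is tipped over by rolling the tool.
- bottle_cap (a point): Top centre of the bottle's cap, 165 mm above the bottle's origin along its z.
- fixture: Slide-jaw fixture fixed to the table. Plate 110 mm (x) by 300 mm (y, -220 to +80), its top (the floor) 12 mm above the table. Origin: on the table under the bottle's place. The fixed steel jaw's flat rubber face, 70 mm wide along x, rising 35 mm above the floor, looks to -y at y = +27 mm; the sliding jaw is on the -y side. Yaw within 0.3 rad of the world's.
- nest (a point): Where the centre of the bottle's underside belongs when clamped: on the fixture's floor (12 mm above the table), 27 mm from the fixed jaw's face and midway along the jaws. Axes as the fixture's.
- jaw (a joint): Opening of the sliding jaw, m. At 0 its flat rubber face (70 mm wide, rising 35 mm above the floor) is 54 mm from the fixed jaw, touching a bottle at the nest; it grows to 0.060 as the jaw slides away along the fixture's -y. Starts at 0.030 to 0.058. About 2 N of friction, no spring: it stays where left.
- jaw_post (a point): Top centre of the upright black post on the sliding jaw, to pinch from above or push: 24 mm across, 55 mm tall, top 84 mm above the table. It lies 93 mm behind the jaw's face (fixture's -y) and moves with the jaw. Axes as the fixture's.
- jar: Bystander: squat white jar with a grey lid, 72 mm across, 78 mm tall. Origin: centre of underside.
- tin: Bystander: plain metal tin, 60 mm across, 70 mm tall. Origin: centre of underside.
- carton: Bystander: small cardboard box 90 x 70 x 55 mm. Origin: centre of underside.
- tape: Bystander: roll of tape lying flat, 90 mm across, 24 mm high. Origin: centre of underside.

How it is judged:
By the outcome, as a careful person would: the job done as asked, in the order asked, and still so for the second after the job is handed in, with the robot touching nothing.
It also fails if it takes over 72 s, if anything falls off the work surface, if the arm or the gripper's body presses on something with over 40 N, if the wrist force passes 120 N, or if a joint passes its speed limit or range.

## Robot

A 7-joint arm with a two-finger parallel gripper is mounted at the origin on the work surface. World frame = base frame: x ahead of the robot, y to its left, z up, the work surface at z = 0. Lengths are in mm, angles in degrees, forces in N, time in s.
With the tool pointing down it reaches from about 400 to 875 mm from the base axis. Payload 6.5 kg.
Tool frame: the origin (TCP) lies on the centre line of the jaws, within the pads' length; the fingertips stand 19 mm ahead of it and the grasp point (between the pads) is the TCP (robot.tcp_to_tips is the distance from the TCP to the fingertips, in mm); z points along the fingers, y is the line along which they close (so a half turn about z gives the same grasp; the last joint's range is limited). The gripper opens to 88 mm and grips with 3 to 60 N. Pads are 18 mm wide; open, the fingers measure 123 mm over their backs; the gripper's body (75 mm by 187 mm) begins 45 mm behind the grasp point.
Start: joints at [69.03, 30.733, -0.252, 88.115, 0.149, 61.152, -4.079], TCP at [191.96, -621.001, 232.516] pointing down, gripper open.
Joint ranges: [-154.64, 154.64], [-21.42, 123.67], [-72.66, 72.17], [13.99, 137.28], [-74.86, 254.86], [10.95, 109.41], [-158.01, 158.01]. Speed limits (degrees/s): [136.94, 136.94, 180, 180, 180, 180, 180].

## Interface

Orientations are given as a 3x3 rotation matrix whose columns are the frame's x, y, z axes.
In Python, from station import robot, get_image, camera_params gives the robot as it stands.
- The arm moves only by the tool step_arm, never from a script. Its argument "rows" is a list of rows, each a list of 7 numbers: the shift along the tool's x, y, z each as a share of 30 mm, from -1 to 1, then the turn, a rotation vector about the tool's x, y, z each as a share of 0.15 rad, from -1 to 1, then the opening, from -1 (shut) to 1 (fully open). A call has 1 to 8 rows; each row shifts and turns the commanded pose from where the row before left it, along the tool's axes as they then stand; what a row does not reach is not made up. A row lasts 1/10 s, in which the tool goes at most 50 mm and 8.59 degrees, less where a joint would pass 70% of its speed; a pose out of reach is approached as far as the arm can. A call with a number of a shift or a turn outside -1 to 1 is refused whole. A call with a gripper value outside its range is refused whole. The fingers move at their own pace and stop on an object; "grip_force" is the grip in N (left out, the last holds). Time passes only in rows, so rows that do not move let the fingers close. It gives the time, the measured TCP pose, the force, the opening and the grip force at its end, in the units of the state.
- robot.observe(): the state, without advancing time (a new reading comes with each control period).
- get_image(name): name is "scene" or "top"; returns the picture (384x512x3 uint8, red, green, blue); there is no depth.
- camera_params(name): a dict with "camera_matrix" (3x3 intrinsics, pixels), "k1" (the pictures are not rectified: a ray, as slopes to the right and down, at radius r is drawn at 1 + k1 r^2 times it, then the intrinsics apply), "R" (3x3) and "t" (3): a world point X has camera coordinates R X + t. Camera axes: x right, y down, z forward; pixel columns grow to the right and rows downward; lengths in mm; the calibration is good to about 2 mm. A picture is of the moment at which its call begins. camera_params takes no time and is no camera call.
- robot.job_done(): hands the job in; it is judged then, once.
The state is a dict: "clock": time; "qpos": joint angles; "joint_vel": joint speeds; "effort": joint torques, N m; "tcp_pos": TCP position; "ee_rot": TCP orientation; "force": force on the tool from outside, world axes, zero at the start; "wrist_torque": the same for the moment, N m; "finger_gap": opening from 0.0 (shut) to 1.0 (fully open); "gripper_force": force on a finger pad.
Only numpy, scipy, OpenCV 4.12 (cv2) and the standard library are available. Lean on these libraries where they do the work, as an engineer would, in place of code of your own. Each camera call takes 0.05 s, during which the arm holds its last target. There are 200 camera calls.

## Working session

There is one attempt and no reset: what is moved stays moved. The work goes in short steps, Python scripts to look and compute and a tool call to move; the robot and the scene stay as the last step left them, time stands still between calls to the robot, and variables do not carry over. Pictures are saved under pics/ and viewed, at most 11 in all, crops included, and the job is handed in when it is done.

Besides the shell and the picture viewer there is one more tool, called after ">>>" as name([rows], argument=value, ...), one row to a line, values as JSON. step_arm: Moves the arm, as the interface text tells. Shift numbers are shares of 30 mm and turn numbers shares of 0.15 rad, none past 1 either way. Its arguments: {"type":"object","properties":{"rows":{"type":"array"},"grip_force":{"type":"number"}},"required":["rows"]}

```bash
ls; mkdir -p pics; python3 - <<'E'
from station import robot,get_image,camera_params
import cv2,numpy as np
for n in("scene","top"):
    cv2.imwrite(f"pics/{n}0.png",cv2.resize(get_image(n)[:,:,::-1],None,fx=1.5,fy=1.5,interpolation=cv2.INTER_CUBIC))
    p=camera_params(n);print(n,p)
print(robot.observe())
E
```

```text
pics
scene {'camera_matrix': array([[430.55425726,   0.        , 255.7539046 ],
       [  0.        , 430.55425726, 197.3321847 ],
       [  0.        ,   0.        ,   1.        ]]), 'k1': -0.04247051323947319, 'R': array([[ 0.08861371,  0.99605861,  0.00385356],
       [ 0.6723143 , -0.05695655, -0.73807143],
       [-0.73494292,  0.06799405, -0.67471158]]), 't': array([ -50.43966397, -269.27538452, 1527.23537959])}
top {'camera_matrix': array([[370.68931129,   0.        , 256.70254448],
       [  0.        , 370.68931129, 192.90082866],
       [  0.        ,   0.        ,   1.        ]]), 'k1': -0.11034207362763777, 'R': array([[-3.82448706e-02, -9.99268050e-01,  8.32932099e-04],
       [-9.73595508e-01,  3.70745535e-02, -2.25249338e-01],
       [ 2.25053586e-01, -9.42557072e-03, -9.74300797e-01]]), 't': array([ 20.4446569 , 533.40384396, 941.55168049])}
{'clock': 0.1, 'qpos': array([69.03085974, 30.77403749, -0.25312629, 88.16660673,  0.15040883,
       61.15040248, -4.07950789]), 'joint_vel': array([-0.08129631, -0.02971159, -0.04761756, -0.15979679,  0.03198593,
       -0.01610279,  0.00250791]), 'effort': array([ 2.72446843e-03, -5.72077847e+01,  9.93964076e-01, -2.52231842e+01,
       -5.61101222e-02,  1.34713791e-02,  1.09092031e-06]), 'tcp_pos': array([ 191.74922775, -620.47264854,  231.70624086]), 'ee_rot': array([[ 9.55382007e-01,  2.95372393e-01, -6.08493415e-04],
       [ 2.95372982e-01, -9.55380900e-01,  1.46223483e-03],
       [-1.49439186e-04, -1.57672536e-03, -9.99998746e-01]]), 'force': array([ 0.15497723, -0.11518258, -0.4596511 ]), 'wrist_torque': array([-0.04714227, -0.04445239,  0.02229506]), 'gripper_force': 0.0, 'finger_gap': 1.0042772829261974}
```

View pics/scene0.png

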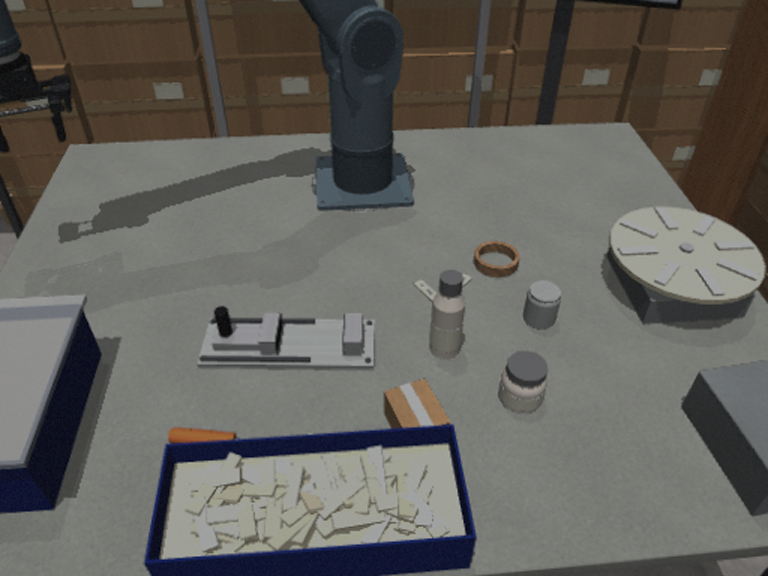

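View pics/top0.png

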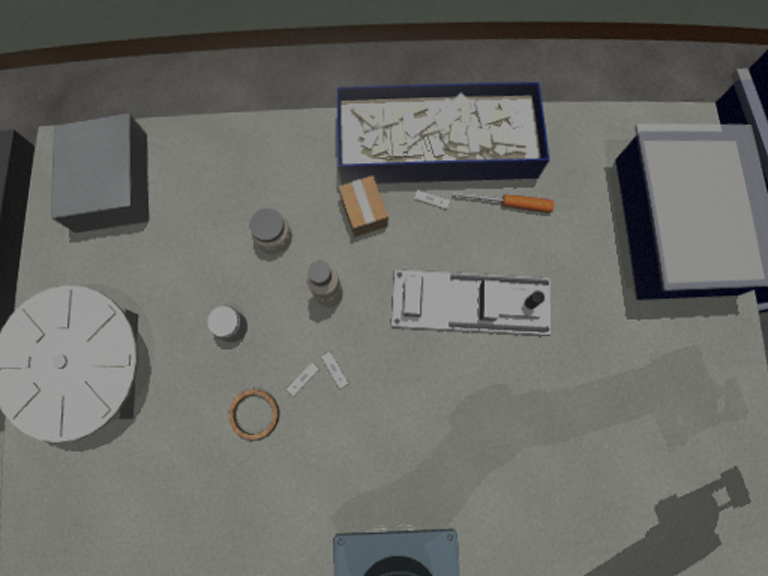

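The scene view shows the bottle at about (447,315), the fixture plate at (200–375, 318–366) and the post at (223,322). In the top view the cap is at (320,270), the plate spans (391–551, 270–334) and the post top is near (538,296). I'll zoom in on these for precise pixels.

```bash
cat > h.py <<'E'
from station import robot,get_image,camera_params
import cv2,numpy as np
def ray(n,uv):
    p=camera_params(n);K=p["camera_matrix"]
    s=cv2.undistortPoints(np.array([[uv]],float),K,np.array([p["k1"],0,0,0,0.])) # draws r(1+k1 r^2)
    d=p["R"].T@np.array([*s[0,0],1]);return -p["R"].T@p["t"],d/np.linalg.norm(d)
def plane(n,uv,z):
    c,d=ray(n,uv);return c+d*(z-c[2])/d[2]
def tri(a,b):
    A=np.zeros((3,3));y=np.zeros(3);rs=[ray("scene",a),ray("top",b)]
    for c,d in rs:
        P=np.eye(3)-np.outer(d,d);A+=P;y+=P@c
    X=np.linalg.solve(A,y);return X,[round(float(np.linalg.norm((np.eye(3)-np.outer(d,d))@(X-c))),1) for c,d in rs]
def proj(n,X):
    p=camera_params(n);q=p["R"]@np.array(X,float)+p["t"];s=q[:2]/q[2];s=s*(1+p["k1"]*(s@s));K=p["camera_matrix"]
    return K[:2,:2]@s+K[:2,2]
def crop(n,x0,y0,w,h,f,im=None):
    im=get_image(n) if im is None else im
    c=cv2.resize(im[y0:y0+h,x0:x0+w,::-1],None,fx=f,fy=f,interpolation=cv2.INTER_CUBIC)
    for x in range((x0+9)//10*10,x0+w,10):
        cv2.line(c,(int((x-x0+.5)*f),0),(int((x-x0+.5)*f),4 if x%50 else 12),(0,255,0),1)
    for y in range((y0+9)//10*10,y0+h,10):
        cv2.line(c,(0,int((y-y0+.5)*f)),(4 if y%50 else 12,int((y-y0+.5)*f)),(0,255,0),1)
    return cv2.convertScaleAbs(c,alpha=1.4)
E
python3 - <<'E'
from h import *
a=crop("top",190,165,190,70,4);b=crop("scene",125,175,190,75,4)
cv2.imwrite("pics/c1.png",np.vstack([a,b]))
print(proj("top",[0,0,0]),proj("scene",[0,0,0]))
E
```

```text
[264.46615286 395.45441386] [241.5535177  121.52250749]
```

View pics/c1.png

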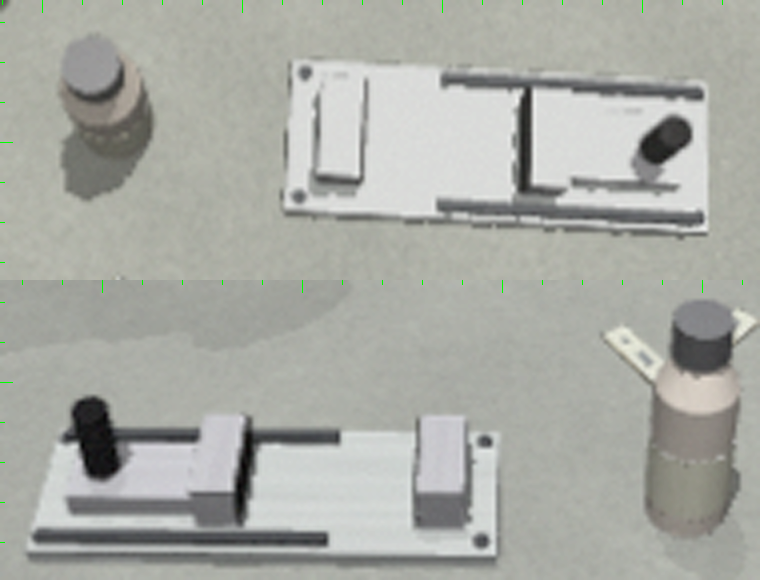

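The crops show the cap top centre at (93,64) in the top crop and (704,320) in the stacked scene crop. The plate corners, post top at (677,131) and (91,404), and jaw edges are all clear.

```bash
python3 - <<'E'
from h import *
np.set_printoptions(precision=1,suppress=True)
T=lambda x,y:(190+x/4-.375,165+y/4-.375)
S=lambda x,y:(125+x/4-.375,175+(y-280)/4-.375)
print("cap",tri(S(704,320),T(93,64)),plane("top",T(93,64),165),plane("scene",S(704,320),165))
print("post",tri(S(91,404),T(677,131)),plane("top",T(677,131),84),plane("scene",S(91,404),84))
ct=[plane("top",T(*p),12) for p in[(290,62),(708,82),(707,231),(285,211)]]
cs=[plane("scene",S(*p),12) for p in[(498,433),(52,432),(30,550),(498,551)]]  
cs=[cs[3],cs[2],cs[1],cs[0]]
for n,c in(("top",ct),("scene",cs)):
    c=np.array(c)[:,:2];print(n,c.tolist())
    y=(c[0]+c[3]-c[1]-c[2])/2;L=np.linalg.norm(y);yaw=np.arctan2(-y[0],y[1]);yu=y/L
    print("len",L,"wid",np.linalg.norm((c[0]+c[1]-c[2]-c[3])/2),"yaw",yaw,"center",c.mean(0),"nest",c.mean(0)+70*yu)
# fixed jaw top face corners z=47
for p in[(318,74),(366,74),(360,182),(317,178)]:print("fj",plane("top",T(*p),47))
for p in[(418,416),(466,416),(466,490),(416,490)]:print("fjs",plane("scene",S(*p),47))
print("sj",plane("top",T(522,88),47),plane("top",T(518,190),47), plane("scene",S(247,416),47),plane("scene",S(240,490),47))
# bystanders rough
print("jar",plane("top",(178,148),78),"tin",plane("top",(149,214),70),"carton",plane("top",(242,136),55),"tape",plane("top",(168,277),24))
E
```

```text
cap (array([544.9, 107.7, 164. ]), [0.9, 0.9]) [544.5 106.7 165. ] [546.  108.4 165. ]
post (array([ 505.1, -268.6,   87.9]), [0.6, 0.6]) [ 505.9 -270.4   84. ] [ 501.1 -269.    84. ]
top [[581.9986190905545, -17.339310299808453], [556.0111659379686, -317.92611807648234], [448.12758686398223, -305.9783435569596], [474.3984100809014, -9.370478248084597]]
len 299.73838801981435 wid 108.20112539177751 yaw -0.0872839320888064 center [ 515.1 -162.7] nest [521.2 -92.9]
scene [[581.8959341404137, -18.035357401170458], [556.2693841561512, -314.0732723294634], [449.1529964885249, -312.097194543784], [475.63245400955043, -9.790693693619033]]
len 300.30446046945644 wid 106.8122553108635 yaw -0.0868644979290744 center [ 515.7 -163.5] nest [521.8 -93.8]
fj [563.4 -35.4  47. ]
fj [562.1 -68.5  47. ]
fj [486.7 -60.4  47. ]
fj [490.5 -31.4  47. ]
fjs [490.9 -63.4  47. ]
fjs [493.5 -32.   47. ]
fjs [560.4 -36.3  47. ]
fjs [557.7 -67.6  47. ]
sj [ 548.1 -175.8   47. ] [ 476.9 -167.6   47. ] [ 481.4 -175.4   47. ] [ 548.4 -177.8   47. ]
jar [664.8 211.8  78. ] tin [484.9 289.7  70. ] carton [701.8  35.3  55. ] tape [318.8 247.7  24. ]
```

```bash
cat >> h.py <<'E'
from scipy.spatial.transform import Rotation as Ro
def plan(p,R,N=None,p0=None,R0=None):
    "N equal rows from the present pose to (p,R)"
    o=robot.observe();p0=o["tcp_pos"] if p0 is None else p0;R0=o["ee_rot"] if R0 is None else R0
    w=Ro.from_matrix(R0.T@R).as_rotvec();t=R0.T@(np.array(p)-p0)
    n=N or 1
    while True:
        d=np.linalg.solve(sum(Ro.from_rotvec(w*k/n).as_matrix() for k in range(n)),t)
        if N or (abs(d).max()<29 and np.abs(w/n).max()<.145):break
        n+=1
    row=np.round(np.r_[d/30,w/n/.15],2);print(n,"rows",row.tolist());return n,row
def tool(az,L,flip=1):
    a,L=np.radians([az,L]);z=np.array([np.sin(L)*np.cos(a),np.sin(L)*np.sin(a),-np.cos(L)])
    y=flip*np.array([-np.sin(a),np.cos(a),0]);return np.c_[np.cross(y,z),y,z]
E
python3 - <<'E'
from h import *
print([x for x in dir(robot) if x[0]!='_'])
az=np.degrees(np.arctan2(107.5,545));b=np.array([545,107.5])
u=b/np.linalg.norm(b)
plan([*(b-u*150),210],tool(az,30,-1))
plan([*(b-u*130),170],tool(az,58,-1))
E
```

```text
['Unreachable', 'job_done', 'observe', 'tcp_to_tips']
22 rows [0.55, -0.95, 0.17, -0.01, 0.16, 0.03]
22 rows [0.51, -0.95, 0.37, -0.02, 0.31, 0.03]
```

>>> step_arm([
  [0.51, -0.95, 0.37, -0.02, 0.31, 0.03, 1],
  [0.51, -0.95, 0.37, -0.02, 0.31, 0.03, 1],
  [0.51, -0.95, 0.37, -0.02, 0.31, 0.03, 1],
  [0.51, -0.95, 0.37, -0.02, 0.31, 0.03, 1],
  [0.51, -0.95, 0.37, -0.02, 0.31, 0.03, 1],
  [0.51, -0.95, 0.37, -0.02, 0.31, 0.03, 1],
  [0.51, -0.95, 0.37, -0.02, 0.31, 0.03, 1],
  [0.51, -0.95, 0.37, -0.02, 0.31, 0.03, 1],
])

```text
clock: 1.0
tcp_pos: [257.6, -363.9, 163.0]
ee_rot: [[0.898, 0.257, 0.357], [0.245, -0.966, 0.078], [0.365, 0.017, -0.931]]
force: [0.2, 0.4, 0.0]
finger_gap: 1.001
gripper_force: 0.0
```

```bash
python3 - <<'E'
from h import *
np.set_printoptions(precision=2,suppress=True)
o=robot.observe();print(o["qpos"],o["tcp_pos"],o["ee_rot"])
b=np.array([545,107.5]);u=b/np.linalg.norm(b)
plan([*(b-u*130),170],tool(11.16,58,-1))
E
```

```text
[ 78.77  17.58 -16.67 125.78 -28.15  35.1   11.02] [ 257.58 -363.91  162.98] [[ 0.9   0.26  0.36]
 [ 0.25 -0.97  0.08]
 [ 0.36  0.02 -0.93]]
14 rows [0.51, -0.95, 0.36, -0.01, 0.3, 0.03]
```

```bash
python3 - <<'E'
from h import *
n,r=plan([440,-80,260],tool(0,35,-1))
plan([470,93,200],tool(11.16,50,-1),p0=np.array([440,-80,260.]),R0=tool(0,35,-1))
E
```

```text
9 rows [0.9, -0.94, 0.05, -0.08, 0.17, 0.18]
6 rows [-0.04, -0.94, 0.42, 0.15, 0.29, -0.16]
```

>>> step_arm([
  [0.9, -0.94, 0.05, -0.08, 0.17, 0.18, 1],
  [0.9, -0.94, 0.05, -0.08, 0.17, 0.18, 1],
  [0.9, -0.94, 0.05, -0.08, 0.17, 0.18, 1],
  [0.9, -0.94, 0.05, -0.08, 0.17, 0.18, 1],
  [0.9, -0.94, 0.05, -0.08, 0.17, 0.18, 1],
  [0.9, -0.94, 0.05, -0.08, 0.17, 0.18, 1],
  [0.9, -0.94, 0.05, -0.08, 0.17, 0.18, 1],
  [0.9, -0.94, 0.05, -0.08, 0.17, 0.18, 1],
])

```text
clock: 1.8
tcp_pos: [392.0, -161.1, 228.6]
ee_rot: [[0.867, 0.05, 0.495], [0.037, -0.999, 0.036], [0.496, -0.012, -0.868]]
force: [-1.6, -2.3, 0.5]
finger_gap: 1.003
gripper_force: 0.0
```

```bash
python3 - <<'E'
from h import *
np.set_printoptions(precision=2,suppress=True)
o=robot.observe();print(o["qpos"])
plan([475,94,200],tool(11.16,50,-1))
E
```

```text
[102.54   3.29 -72.67 137.22 -39.28  21.28 -22.38]
9 rows [0.25, -0.9, 0.35, 0.06, 0.26, -0.09]
```

```bash
cat > kin.py <<'E'
import numpy as np
from scipy.spatial.transform import Rotation as Ro
def fk(q,P,s):
    a,b,d,h,c1,c3,c5,c7=P;q=np.radians(np.asarray(q,float))
    z=lambda t:Ro.from_euler('z',t).as_matrix();y=lambda t:Ro.from_euler('y',t).as_matrix()
    R=z(s[0]*q[0]+c1)@y(q[1]);p=np.array([0,0,h])+R[:,2]*a
    R=R@z(s[1]*q[2]+c3)@y(q[3]);p=p+R[:,2]*b
    R=R@z(s[2]*q[4]+c5)@y(q[5]);p=p+R[:,2]*d
    return p,R@z(s[3]*q[6]+c7)
E
python3 - <<'E'
from kin import *
from scipy.optimize import least_squares
import itertools
D=[([69.03086,30.77404,-.25313,88.16661,.15041,61.1504,-4.07951],[191.749,-620.473,231.706],[[.955382,.295372,-.000608],[.295373,-.955381,.00146],[-.00015,-.001577,-1]]),
([78.77,17.58,-16.67,125.78,-28.15,35.1,11.02],[257.58,-363.91,162.98],[[.898,.257,.357],[.245,-.966,.078],[.365,.017,-.931]]),
([102.54,3.29,-72.67,137.22,-39.28,21.28,-22.38],[392,-161.1,228.6],[[.867,.05,.495],[.037,-.999,.036],[.496,-.012,-.868]])]
out=[]
for s in itertools.product([1,-1],repeat=4):
  for c70 in(0,1.57,-1.57,3.14):
   for c10 in (-2.47,-.07):
    def f(P):
        e=[]
        for q,p,R in D:
            pp,RR=fk(q,P,s);e+=[*(pp-p)/10,*((RR-np.array(R)).ravel()*30)]
        return e
    r=least_squares(f,[400,400,250,350,c10,0,0,c70]);out.append((r.cost,s,r.x))
out.sort(key=lambda t:t[0])
for o in out[:3]:print(round(o[0],3),o[1],o[2].round(3))
E
```

```text
1.776 (-1, -1, -1, -1) [ 5.22602e+02  4.34835e+02  2.90615e+02  2.81709e+02 -8.60000e-02
  4.20000e-02 -2.60000e-02  1.54700e+00]
1.776 (-1, -1, -1, -1) [ 5.22603e+02  4.34835e+02  2.90615e+02  2.81709e+02 -8.60000e-02
  4.20000e-02 -2.60000e-02  1.54700e+00]
1.776 (-1, -1, -1, -1) [ 5.22601e+02  4.34835e+02  2.90614e+02  2.81709e+02 -8.60000e-02
  4.20000e-02 -2.60000e-02  1.54700e+00]
```

>>> step_arm([
  [-0.9, 0.94, -0.05, 0.08, -0.17, -0.18, 1],
  [-0.9, 0.94, -0.05, 0.08, -0.17, -0.18, 1],
  [-0.9, 0.94, -0.05, 0.08, -0.17, -0.18, 1],
  [-0.9, 0.94, -0.05, 0.08, -0.17, -0.18, 1],
  [-0.9, 0.94, -0.05, 0.08, -0.17, -0.18, 1],
  [-0.9, 0.94, -0.05, 0.08, -0.17, -0.18, 1],
  [-0.9, 0.94, -0.05, 0.08, -0.17, -0.18, 1],
  [-0.9, 0.94, -0.05, 0.08, -0.17, -0.18, 1],
])

```text
clock: 2.6
tcp_pos: [233.3, -412.6, 147.6]
ee_rot: [[0.908, 0.3, 0.292], [0.282, -0.954, 0.102], [0.309, -0.011, -0.951]]
force: [1.3, -0.2, 0.1]
finger_gap: 1.003
gripper_force: 0.0
```

```bash
cat > log.py <<'E'
from h import *
import json
o=robot.observe();print({k:np.round(o[k],2).tolist() for k in("clock","qpos","tcp_pos")})
open("poses.jsonl","a").write(json.dumps([o["qpos"].tolist(),o["tcp_pos"].tolist(),o["ee_rot"].tolist()])+"\n")
E
python3 log.py; python3 - <<'E'
from h import *
plan([500,-420,300],tool(-40,15,-1))
plan([600,-60,320],tool(0,20,-1),p0=np.array([500,-420,300.]),R0=tool(-40,15,-1))
E
```

```text
{'clock': 2.6, 'qpos': [102.01, 28.1, -42.28, 117.89, 0.95, 38.28, -9.74], 'tcp_pos': [233.28, -412.56, 147.64]}
11 rows [0.93, -0.11, -0.2, -0.18, -0.03, 0.58]
14 rows [-0.08, -0.9, -0.07, 0.1, 0.04, -0.32]
```

```bash
python3 - <<'E'
from h import *
plan([450,-480,330],tool(0,10,-1),8)
E
```

```text
8 rows [1.01, 0.42, -0.53, -0.07, -0.11, 0.24]
```

>>> step_arm([
  [1, 0.42, -0.53, -0.07, -0.11, 0.24, 1],
  [1, 0.42, -0.53, -0.07, -0.11, 0.24, 1],
  [1, 0.42, -0.53, -0.07, -0.11, 0.24, 1],
  [1, 0.42, -0.53, -0.07, -0.11, 0.24, 1],
  [1, 0.42, -0.53, -0.07, -0.11, 0.24, 1],
  [1, 0.42, -0.53, -0.07, -0.11, 0.24, 1],
  [1, 0.42, -0.53, -0.07, -0.11, 0.24, 1],
  [1, 0.42, -0.53, -0.07, -0.11, 0.24, 1],
])

```text
clock: 3.4
tcp_pos: [449.1, -478.4, 332.3]
ee_rot: [[0.984, 0.002, 0.18], [0.003, -1.0, -0.001], [0.18, 0.001, -0.984]]
force: [0.7, -0.4, -0.5]
finger_gap: 0.996
gripper_force: 0.0
```

```bash
python3 log.py; python3 - <<'E'
from h import *
plan([600,-200,330],tool(0,10,-1),)
E
```

```text
{'clock': 3.4, 'qpos': [70.42, 26.45, -33.84, 85.6, 8.56, 64.13, -52.63], 'tcp_pos': [449.08, -478.42, 332.28]}
10 rows [0.5, -0.93, 0.1, 0.0, -0.0, 0.0]
```

>>> step_arm([
  [0.5, -0.93, 0, 0, 0, 0, 1],
  [0.5, -0.93, 0, 0, 0, 0, 1],
  [0.5, -0.93, 0, 0, 0, 0, 1],
  [0.5, -0.93, 0, 0, 0, 0, 1],
  [0.5, -0.93, 0, 0, 0, 0, 1],
  [0.5, -0.93, 0, 0, 0, 0, 1],
  [0.5, -0.93, 0, 0, 0, 0, 1],
  [0.5, -0.93, 0, 0, 0, 0, 1],
])

```text
clock: 4.2
tcp_pos: [565.6, -253.5, 352.8]
ee_rot: [[0.984, 0.004, 0.18], [0.004, -1.0, 0.0], [0.18, 0.001, -0.984]]
force: [0.2, 0.2, 0.4]
finger_gap: 0.998
gripper_force: 0.0
```

```bash
python3 log.py; python3 - <<'E'
from kin import *
from scipy.optimize import least_squares
import json
D=[json.loads(l) for l in open("poses.jsonl")]
D+=[([69.03086,30.77404,-.25313,88.16661,.15041,61.1504,-4.07951],[191.749,-620.473,231.706],[[.955382,.295372,-.000608],[.295373,-.955381,.00146],[-.00015,-.001577,-1]]),
([78.77,17.58,-16.67,125.78,-28.15,35.1,11.02],[257.58,-363.91,162.98],[[.898,.257,.357],[.245,-.966,.078],[.365,.017,-.931]]),
([102.54,3.29,-72.67,137.22,-39.28,21.28,-22.38],[392,-161.1,228.6],[[.867,.05,.495],[.037,-.999,.036],[.496,-.012,-.868]])]
def fk2(q,P):
    a,b,d,h,c1,c3,c5,c7,x0,x1,x2,x3,o2,o4,o6=P;q=np.radians(np.asarray(q,float))
    z=lambda t:Ro.from_euler('z',t).as_matrix();y=lambda t:Ro.from_euler('y',t).as_matrix()
    R=z(-q[0]+c1);p=np.array([0,0,h])+R[:,0]*x0;R=R@y(q[1]+o2);p=p+R[:,2]*a
    R=R@z(-q[2]+c3);p=p+R[:,0]*x1;R=R@y(q[3]+o4);p=p+R[:,0]*x2+R[:,2]*b
    R=R@z(-q[4]+c5)@y(q[5]+o6);p=p+R[:,0]*x3+R[:,2]*d
    return p,R@z(-q[6]+c7)
def f(P):
    e=[]
    for q,p,R in D:
        pp,RR=fk2(q,P);e+=[*(pp-p)/1,*((RR-np.array(R)).ravel()*100)]
    e+=list(np.array(P[8:12])*.001)+list(np.array(P[12:])*.1)
    return e
r=least_squares(f,[500,430,290,290,0,0,0,1.57,0,0,0,0,0,0,0])
print(r.cost,r.x.round(3).tolist());print(np.round(r.fun,1)[:72].reshape(-1,12)[:,:3])
E
```

```text
{'clock': 4.2, 'qpos': [50.93, 20.61, -37.78, 91.45, 10.85, 62.25, -77.95], 'tcp_pos': [565.59, -253.45, 352.85]}
49.47741387789884 [506.47, 465.927, 266.911, 315.727, -0.033, -0.047, 0.025, 1.48, -4.569, 16.556, 24.704, 20.947, 0.006, -0.016, 0.021]
[[-1.8 -3.5 -0.3]
 [ 0.7 -2.8  0. ]
 [ 2.1  1.7  0.9]
 [-0.2  4.4 -0.6]
 [ 0.   3.3  0.7]
 [ 0.5 -1.  -0.8]]
```

```bash
cat >> kin.py <<'E'
P=[506.47,465.927,266.911,315.727,-.033,-.047,.025,1.48,-4.569,16.556,24.704,20.947,.006,-.016,.021]
def fk2(q):
    a,b,d,h,c1,c3,c5,c7,x0,x1,x2,x3,o2,o4,o6=P;q=np.radians(np.asarray(q,float))
    z=lambda t:np.array([[np.cos(t),-np.sin(t),0],[np.sin(t),np.cos(t),0],[0,0,1]])
    y=lambda t:np.array([[np.cos(t),0,np.sin(t)],[0,1,0],[-np.sin(t),0,np.cos(t)]])
    R=z(-q[0]+c1);p=np.array([0,0,h])+R[:,0]*x0;R=R@y(q[1]+o2);p=p+R[:,2]*a
    R=R@z(-q[2]+c3);p=p+R[:,0]*x1;R=R@y(q[3]+o4);p=p+R[:,0]*x2+R[:,2]*b
    R=R@z(-q[4]+c5)@y(q[5]+o6);p=p+R[:,0]*x3+R[:,2]*d
    return p,R@z(-q[6]+c7)
LO=np.array([-154.64,-21.42,-72.66,13.99,-74.86,10.95,-158.01]);HI=np.array([154.64,123.67,72.17,137.28,254.86,109.41,158.01])
def step(q,p,R):
    def err(q):
        pp,RR=fk2(q);return np.r_[(p-pp)/300,Ro.from_matrix(R@RR.T).as_rotvec()]
    for _ in range(4):
        e=err(q)
        if np.abs(e).max()<1e-3:break
        J=np.array([(err(q+np.eye(7)[i]*.05)-e)/-.05 for i in range(7)]).T
        q=np.clip(q+np.clip(J.T@np.linalg.solve(J@J.T+1e-9*np.eye(6),e),-8,8),LO,HI)
    return q,np.abs(err(q)).max()
def follow(q,wps,n=12):
    "local IK through waypoints; per-waypoint q, worst error, worst margin"
    p,R=fk2(q);out=[]
    for P1,R1 in wps:
        w=Ro.from_matrix(R.T@R1).as_rotvec();E=0;M=99
        for k in range(1,n+1):
            q,e=step(q,p+(np.array(P1)-p)*k/n,R@Ro.from_rotvec(w*k/n).as_matrix());E=max(E,e);M=min(M,(q-LO).min(),(HI-q).min())
        out.append((q,E,M));p,R=np.array(P1,float),R1
    return out
E
cat > sim.py <<'E'
from kin import *
from h import tool,robot
Z=lambda d:Ro.from_euler('z',d,degrees=True).as_matrix()
q0=robot.observe()["qpos"];res=[]
for Lg in(52,57):
 for az in range(-60,90,15):
  for s in(1,-1):
   for azp in range(-60,75,30):
    T=tool(az,Lg,-1);zz=T[:,2];b=np.array([545,107.5,85]);n=np.array([521.5,-93.4,97]);Ti=tool(az,Lg+15,-1);Tp=tool(azp,Lg,-1)
    m=np.array([560,20,330])
    w=[([560,-20,330],tool(az/2,20,-1)),(b-zz*70,T),(b,T),(b+[0,0,150],T),(m,Ti),(m,Ti@Z(90*s)),(m,Ti@Z(179.9*s)),(m,Ti@Z(90*s)),(m,Ti),(n+[0,0,150],Tp),(n,Tp),(n-zz*0-Tp[:,2]*80,Tp)]
    o=follow(q0,w,6);E=max(x[1] for x in o);M=min(x[2] for x in o)
    res.append((E>.01,-M,Lg,az,s,azp,E,o))
    if o[7][1]>.01:break
res.sort(key=lambda r:r[:2])
for r in res[:8]:print(r[0],round(r[1],1),r[2:6],round(r[6],4))
for x in res[0][7]:print(x[0].round(0),round(x[1],4),round(x[2],1))
E
time timeout 500 python3 sim.py
```

```text
True -0.0 (52, -60, 1, -60) 1.8143
True -0.0 (52, -60, -1, -60) 0.6316
True -0.0 (52, -60, -1, -30) 0.6316
True -0.0 (52, -60, -1, 0) 1.5846
True -0.0 (52, -60, -1, 30) 1.8393
True -0.0 (52, -60, -1, 60) 1.7959
True -0.0 (52, -45, 1, -60) 2.5065
True -0.0 (52, -45, -1, -60) 0.704
[  23.   10.  -35.  108.   24.   48. -144.] 0.0004 14.4
[ -92.   74.   72.  110.  -23.   42. -158.] 0.6316 0.0
[ -87.   82.   72.  111.  -39.   39. -158.] 0.1416 0.0
[ -90.   65.   72.  111.  -18.   43. -158.] 0.2459 0.0
[ -91.   66.   72.  117.   -5.   34. -158.] 0.4811 0.0
[ -96.   86.   72.  133.  -53.   53. -158.] 1.4039 0.0
[ -85.   76.   72.  137.  -75.   57. -158.] 1.766 0.0
[ -97.   83.   72.  133.  -52.   52. -158.] 1.8143 0.0
[ -91.   66.   72.  117.   -6.   34. -158.] 1.205 0.0
[ -76.   50.   72.  124.   -4.   20. -158.] 0.4332 0.0
[ -67.   64.   63.  125.  -21.   11. -158.] 0.0866 0.0
[ -79.   63.   71.  127.  -22.   17. -158.] 0.0222 0.0
real	0m56.201s
user	0m56.635s
sys	0m0.176s
```

```bash
cat > sim2.py <<'E'
from kin import *
from h import tool,robot
from scipy.optimize import least_squares
import pickle
Z=lambda d:Ro.from_euler('z',d,degrees=True).as_matrix()
rng=np.random.default_rng(0);mid=np.array([0,40,0,85,0,60,0.]);res=[]
for Lg in(50,57):
 for az in range(-90,120,15):
  for f in(1,-1):
   T=tool(az,Lg,f);b=np.array([545,107.5,85]);m=np.array([560,20,330]);Ti=tool(az,Lg+18,f)
   sols=[]
   for k in range(5):
    x0=np.clip(mid+rng.normal(0,35,7)*[1,.4,.8,.5,1,.6,0]+[0,0,0,0,0,0,rng.uniform(-120,120)],LO+8,HI-8)
    def er(q):
        pp,RR=fk2(q);return np.r_[(b-pp)/30,Ro.from_matrix(T@RR.T).as_rotvec()*10,(q-mid)*[.0002,.0002,.002,.0002,.0002,.0002,.0002]]
    r=least_squares(er,x0,bounds=(LO+4,HI-4),max_nfev=60)
    if np.abs(r.fun[:6]).max()<.1:sols.append(r.x)
   for q in sols:
    for s in(1,-1):
     w=[(b+[0,0,150],T),(m,Ti),(m,Ti@Z(90*s)),(m,Ti@Z(179.9*s))]
     o=follow(q,w,6)
     res.append((max(x[1] for x in o)>.02,-min(x[2] for x in o),Lg,az,f,s,q,[x[0] for x in o]))
res.sort(key=lambda r:r[:2])
pickle.dump(res,open("res.pkl","wb"))
for r in res[:14]:print(r[0],round(r[1],1),r[2:6],r[6].round(0),r[7][1].round(0),r[7][3].round(0))
E
time timeout 560 python3 sim2.py
```

```text
False -26.1 (50, -75, -1, 1) [-36.  46.  -0. 103.  54.  62. 119.] [-36.  28.   5. 105.  64.  80. 132.] [-61.  34.  37. 105.  51.  68. -40.]
False -26.1 (50, -75, -1, 1) [-36.  46.  -0. 103.  54.  62. 119.] [-36.  28.   5. 105.  64.  80. 132.] [-61.  34.  37. 105.  51.  68. -40.]
False -25.8 (57, -75, -1, 1) [-38.  49.  -0. 102.  57.  68. 115.] [-38.  31.   6. 106.  68.  84. 128.] [-60.  37.  36. 106.  56.  71. -44.]
False -25.8 (57, -75, -1, 1) [-38.  49.  -0. 102.  57.  68. 115.] [-38.  31.   6. 106.  68.  84. 128.] [-60.  37.  36. 106.  56.  71. -44.]
False -25.8 (57, -75, -1, 1) [-38.  49.  -0. 102.  57.  68. 115.] [-38.  31.   6. 106.  68.  84. 128.] [-60.  37.  36. 106.  56.  71. -44.]
False -25.8 (57, -75, -1, 1) [-38.  49.  -0. 102.  57.  68. 115.] [-38.  31.   6. 106.  68.  84. 128.] [-60.  37.  36. 106.  56.  71. -44.]
False -22.6 (50, -60, -1, 1) [-38.  43.  -0. 111.  67.  54. 117.] [-37.  23.   4. 115.  75.  70. 131.] [-51.  25.  22. 115.  70.  64. -47.]
False -22.6 (50, -60, -1, 1) [-38.  43.  -0. 111.  67.  54. 117.] [-37.  23.   4. 115.  75.  70. 131.] [-51.  25.  22. 1
[... 202 characters left out ...]
0. 111.  67.  54. -63.] [-37.  23.   5. 115.  75.  70. -49.] [-26.  23.  -8. 115.  78.  74. 129.]
False -22.5 (50, -60, 1, -1) [-38.  43.   0. 111.  67.  54. -63.] [-37.  23.   5. 115.  75.  70. -49.] [-26.  23.  -8. 115.  78.  74. 129.]
False -22.5 (50, -60, 1, -1) [-38.  43.   0. 111.  67.  54. -63.] [-37.  23.   5. 115.  75.  70. -49.] [-26.  23.  -8. 115.  78.  74. 129.]
False -22.5 (50, -60, 1, -1) [-38.  43.   0. 111.  67.  54. -63.] [-37.  23.   5. 115.  75.  70. -49.] [-26.  23.  -8. 115.  78.  74. 129.]
False -21.7 (50, -75, 1, -1) [-37.  46.   0. 103.  54.  62. -61.] [-37.  28.   6. 105.  64.  80. -48.] [-19.  29. -17. 106.  71.  88. 128.]
real	1m11.808s
user	1m12.064s
sys	0m0.232s
```

```bash
cat > sim3.py <<'E'
from kin import *
from h import tool,robot
Z=lambda d:Ro.from_euler('z',d,degrees=True).as_matrix()
q0=robot.observe()["qpos"];res=[]
b=np.array([545,107.5,85]);n=np.array([521.5,-93.4,97]);m=np.array([560,40,330])
Dn=lambda yaz:tool(yaz-90,1,1)
for Lg in(57,):
 for az in(-85,-75,-65,-50,-30):
  for pre in ([620,-50,330],[650,50,330],[700,0,300],[600,150,350]):
   for l1 in (5,25):
    T=tool(az,Lg,1);zz=T[:,2];Ti=tool(az,Lg+18,1);s=-1
    for azp in(az-20,az):
     Tp=tool(azp,Lg,1)
     w=[(pre,tool(az-60,l1,1)),(b-zz*80+[0,0,100],tool(az,40,1)),(b-zz*70,T),(b,T),(b+[0,0,150],T),(m,Ti),(m,Ti@Z(90*s)),(m,Ti@Z(179.9*s)),(m,Ti@Z(90*s)),(m,Ti),(n+[0,0,150],Tp),(n,Tp),(n-Tp[:,2]*80,Tp)]
     o=follow(q0,w,6);E=max(x[1] for x in o);M=min(x[2] for x in o)
     res.append((E>.02,-M,Lg,az,pre,l1,azp,E,o))
     if E>.02 :break
res.sort(key=lambda r:r[:2])
for r in res[:8]:print(r[0],round(r[1],1),r[2:7],round(r[7],4))
for x in res[0][8]:print(x[0].round(0),round(x[1],4),round(x[2],1))
E
time timeout 500 python3 sim3.py
```

```text
False -15.6 (57, -50, [700, 0, 300], 5, -70) 0.001
False -15.6 (57, -50, [650, 50, 330], 5, -70) 0.001
False -15.6 (57, -50, [620, -50, 330], 5, -70) 0.001
False -15.6 (57, -50, [600, 150, 350], 5, -70) 0.001
False -15.6 (57, -50, [700, 0, 300], 25, -70) 0.001
False -15.5 (57, -50, [620, -50, 330], 25, -70) 0.001
False -15.2 (57, -50, [650, 50, 330], 25, -70) 0.001
False -12.8 (57, -65, [700, 0, 300], 5, -85) 0.001
[ 23.  40. -48.  75.  34.  79. -45.] 0.0 24.6
[ -1.  29. -49. 116.  69.  69. -48.] 0.0001 21.6
[-17.  46. -36. 118.  88.  80. -72.] 0.0 19.3
[-13.  50. -32. 117.  95.  76. -73.] 0.0004 19.7
[ -8.  32. -39. 117.  84.  76. -57.] 0.0 19.6
[ -8.  26. -33. 121.  95.  83. -57.] 0.001 16.6
[-10.  26. -31. 121.  95.  83.  33.] 0.0 16.6
[-11.  26. -29. 121.  94.  82. 123.] 0.0 16.6
[-10.  26. -31. 121.  95.  83.  33.] 0.0 16.6
[ -8.  26. -33. 121.  95.  83. -57.] 0.0 16.6
[  6.  26. -31. 121.  81.  71. -56.] 0.0 16.0
[  2.  45. -25. 121.  92.  71. -75.] 0.0 15.6
[ -3.  40. -30. 122.  84.  75. -73.] 0.0007 15.6
real	0m35.992s
user	0m36.407s
sys	0m0.140s
```

```bash
python3 - <<'E'
from h import *
b=np.array([545,107.5,85]);T=tool(-50,57,1)
p1=np.array([650,30,330.]);R1=tool(-110,5,1)
plan(p1,R1)
p2=b-T[:,2]*80+[0,0,100];print(p2)
plan(p2,tool(-50,40,1),p0=p1,R0=R1)
E
```

```text
9 rows [0.86, -0.79, 0.12, 0.04, -0.17, -0.9]
[501.87303603 158.89671425 228.5711228 ]
7 rows [0.83, -0.72, 0.18, -0.39, -0.53, -0.93]
```

>>> step_arm([
  [0.86, -0.79, 0.12, 0.04, -0.17, -0.9, 1],
  [0.86, -0.79, 0.12, 0.04, -0.17, -0.9, 1],
  [0.86, -0.79, 0.12, 0.04, -0.17, -0.9, 1],
  [0.86, -0.79, 0.12, 0.04, -0.17, -0.9, 1],
  [0.86, -0.79, 0.12, 0.04, -0.17, -0.9, 1],
  [0.86, -0.79, 0.12, 0.04, -0.17, -0.9, 1],
  [0.86, -0.79, 0.12, 0.04, -0.17, -0.9, 1],
  [0.86, -0.79, 0.12, 0.04, -0.17, -0.9, 1],
])

```text
clock: 5.0
tcp_pos: [659.2, -3.0, 333.9]
ee_rot: [[0.465, 0.885, -0.009], [0.884, -0.464, -0.062], [-0.059, 0.021, -0.998]]
force: [0.4, 0.4, -0.1]
finger_gap: 1.005
gripper_force: 0.0
```

```bash
python3 log.py; python3 - <<'E'
from h import *
b=np.array([545,107.5,85]);T=tool(-50,57,1)
p2=b-T[:,2]*80+[0,0,100]
plan(p2,tool(-50,40,1),16)
E
```

```text
{'clock': 5.0, 'qpos': [23.7, 34.94, -47.54, 77.02, 28.59, 80.8, -51.66], 'tcp_pos': [659.19, -2.98, 333.91]}
16 rows [0.43, -0.35, 0.05, -0.18, -0.23, -0.47]
```

>>> step_arm([
  [0.43, -0.35, 0.05, -0.18, -0.23, -0.47, 1],
  [0.43, -0.35, 0.05, -0.18, -0.23, -0.47, 1],
  [0.43, -0.35, 0.05, -0.18, -0.23, -0.47, 1],
  [0.43, -0.35, 0.05, -0.18, -0.23, -0.47, 1],
  [0.43, -0.35, 0.05, -0.18, -0.23, -0.47, 1],
  [0.43, -0.35, 0.05, -0.18, -0.23, -0.47, 1],
  [0.43, -0.35, 0.05, -0.18, -0.23, -0.47, 1],
  [0.43, -0.35, 0.05, -0.18, -0.23, -0.47, 1],
])

```text
clock: 5.8
tcp_pos: [603.5, 109.3, 296.2]
ee_rot: [[-0.062, 0.988, 0.144], [0.926, 0.111, -0.362], [-0.373, 0.111, -0.921]]
force: [-0.6, 1.0, 0.5]
finger_gap: 1.0
gripper_force: 0.0
```

>>> step_arm([
  [0.43, -0.35, 0.05, -0.18, -0.23, -0.47, 1],
  [0.43, -0.35, 0.05, -0.18, -0.23, -0.47, 1],
  [0.43, -0.35, 0.05, -0.18, -0.23, -0.47, 1],
  [0.43, -0.35, 0.05, -0.18, -0.23, -0.47, 1],
  [0.43, -0.35, 0.05, -0.18, -0.23, -0.47, 1],
  [0.43, -0.35, 0.05, -0.18, -0.23, -0.47, 1],
  [0.43, -0.35, 0.05, -0.18, -0.23, -0.47, 1],
  [0.43, -0.35, 0.05, -0.18, -0.23, -0.47, 1],
])

```text
clock: 6.6
tcp_pos: [502.2, 156.9, 227.6]
ee_rot: [[-0.494, 0.761, 0.42], [0.581, 0.648, -0.492], [-0.647, 0.001, -0.762]]
force: [0.2, -0.0, -0.4]
finger_gap: 0.999
gripper_force: 0.0
```

```bash
python3 log.py; python3 - <<'E'
from h import *
b=np.array([545,107.5,85]);T=tool(-50,57,1)
print(b-T[:,2]*75,T);plan(b-T[:,2]*75,T,8)
E
```

```text
{'clock': 6.6, 'qpos': [-6.5, 30.95, -51.1, 114.67, 64.83, 77.48, -50.44], 'tcp_pos': [502.18, 156.89, 227.64]}
[504.56847127 155.68441961 125.84792763] [[-0.35008722  0.76604444  0.53908705]
 [ 0.41721771  0.64278761 -0.64245893]
 [-0.83867057  0.         -0.54463904]]
8 rows [0.31, 0.0, 0.29, 0.01, -0.24, 0.0]
```

>>> step_arm([
  [0.31, 0, 0.29, 0.01, -0.24, 0, 1],
  [0.31, 0, 0.29, 0.01, -0.24, 0, 1],
  [0.31, 0, 0.29, 0.01, -0.24, 0, 1],
  [0.31, 0, 0.29, 0.01, -0.24, 0, 1],
  [0.31, 0, 0.29, 0.01, -0.24, 0, 1],
  [0.31, 0, 0.29, 0.01, -0.24, 0, 1],
  [0.31, 0, 0.29, 0.01, -0.24, 0, 1],
  [0.31, 0, 0.29, 0.01, -0.24, 0, 1],
])

```text
clock: 7.4
tcp_pos: [503.3, 155.7, 125.8]
ee_rot: [[-0.353, 0.769, 0.532], [0.418, 0.639, -0.646], [-0.837, -0.006, -0.547]]
force: [-0.7, 0.0, -0.2]
finger_gap: 0.996
gripper_force: 0.0
```

```bash
python3 log.py; python3 - <<'E'
from h import *
b=np.array([545,107.5,85]);T=tool(-50,57,1)
plan(b,T,8)
cv2.imwrite("pics/pre.png",np.hstack([crop("top",190,130,120,120,3),crop("scene",250,160,120,120,3)]))
E
```

```text
{'clock': 7.4, 'qpos': [-23.24, 48.77, -39.17, 116.05, 78.7, 88.91, -73.17], 'tcp_pos': [503.25, 155.74, 125.81]}
8 rows [-0.0, 0.01, 0.32, -0.01, -0.0, 0.0]
```

View pics/pre.png

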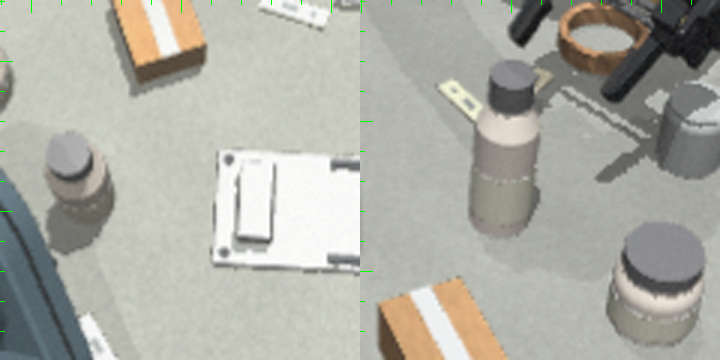

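The bottle still stands untouched at the left of the top crop, with cap at (70,155). In the scene crop the open fingers straddle it from behind, at (530,15) and (640,75).

>>> step_arm([
  [0, 0.01, 0.32, -0.01, 0, 0, 1],
  [0, 0.01, 0.32, -0.01, 0, 0, 1],
  [0, 0.01, 0.32, -0.01, 0, 0, 1],
  [0, 0.01, 0.32, -0.01, 0, 0, 1],
  [0, 0.01, 0.32, -0.01, 0, 0, 1],
  [0, 0.01, 0.32, -0.01, 0, 0, 1],
  [0, 0.01, 0.32, -0.01, 0, 0, 1],
  [0, 0.01, 0.32, -0.01, 0, 0, 1],
])

```text
clock: 8.3
tcp_pos: [546.6, 107.4, 83.8]
ee_rot: [[-0.354, 0.763, 0.541], [0.418, 0.647, -0.638], [-0.836, 0.0, -0.548]]
force: [0.1, -0.7, 0.2]
finger_gap: 1.002
gripper_force: 0.0
```

>>> step_arm([
  [0, 0, 0, 0, 0, 0, 0.3],
  [0, 0, 0, 0, 0, 0, 0.2],
  [0, 0, 0, 0, 0, 0, 0],
  [0, 0, 0, 0, 0, 0, -0.2],
  [0, 0, 0, 0, 0, 0, -0.4],
  [0, 0, 0, 0, 0, 0, -0.6],
  [0, 0, 0, 0, 0, 0, -0.8],
  [0, 0, 0, 0, 0, 0, -1],
], grip_force=35)

```text
clock: 9.1
tcp_pos: [546.2, 108.2, 84.5]
ee_rot: [[-0.354, 0.763, 0.541], [0.418, 0.647, -0.637], [-0.836, 0.001, -0.548]]
force: [-0.4, 0.4, 1.7]
finger_gap: 0.577
gripper_force: 34.9
```

>>> step_arm([
  [0, 0, 0, 0, 0, 0, -1],
  [0, 0, 0, 0, 0, 0, -1],
  [0, 0, 0, 0, 0, 0, -1],
])

```text
clock: 9.4
tcp_pos: [546.3, 108.1, 84.5]
ee_rot: [[-0.354, 0.763, 0.541], [0.418, 0.647, -0.638], [-0.836, 0.001, -0.548]]
force: [0.3, 1.1, 2.9]
finger_gap: 0.586
gripper_force: 34.9
```

```bash
python3 log.py; python3 - <<'E'
from h import *
b=np.array([545,107.5,235]);o=robot.observe()
plan(o["tcp_pos"]+[0,0,150],o["ee_rot"],8);print(o["force"])
E
```

```text
{'clock': 9.4, 'qpos': [-18.71, 52.18, -34.83, 116.57, 86.94, 84.22, -73.82], 'tcp_pos': [546.3, 108.06, 84.5]}
8 rows [-0.52, 0.0, -0.34, 0.0, 0.0, 0.0]
[0.30317285 1.09061325 2.92784363]
```

>>> step_arm([
  [-0.1, 0, -0.07, 0, 0, 0, -1],
  [-0.3, 0, -0.2, 0, 0, 0, -1],
  [-0.52, 0, -0.34, 0, 0, 0, -1],
  [-0.52, 0, -0.34, 0, 0, 0, -1],
  [-0.52, 0, -0.34, 0, 0, 0, -1],
  [-0.52, 0, -0.34, 0, 0, 0, -1],
  [-0.52, 0, -0.34, 0, 0, 0, -1],
  [-0.52, 0, -0.34, 0, 0, 0, -1],
])

```text
clock: 10.2
tcp_pos: [545.6, 107.6, 211.6]
ee_rot: [[-0.355, 0.763, 0.54], [0.418, 0.647, -0.638], [-0.836, -0.0, -0.549]]
force: [-0.5, -0.2, -2.9]
finger_gap: 0.584
gripper_force: 34.9
```

```bash
python3 log.py; python3 - <<'E'
from h import *
m=np.array([560,40,330]);Ti=tool(-50,75,1);o=robot.observe();print(o["force"],o["gripper_force"])
plan(m,Ti,12)
cv2.imwrite("pics/lift.png",np.hstack([crop("top",190,130,120,120,3),crop("scene",250,120,120,120,3)]))
E
```

```text
{'clock': 10.2, 'qpos': [-14.87, 37.51, -40.16, 117.06, 78.44, 85.07, -60.93], 'tcp_pos': [545.55, 107.55, 211.59]}
[-0.48795537 -0.18261965 -2.91128738] 34.919300554320216
12 rows [-0.37, -0.09, 0.02, 0.0, -0.18, 0.0]
```

View pics/lift.png

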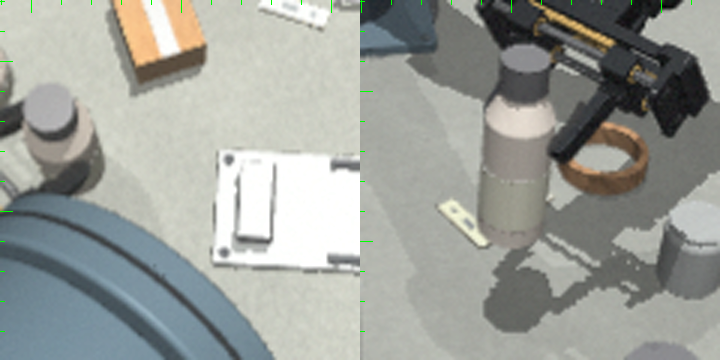

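The bottle is lifted clear and still upright in the fingers, with the cap at (525,70) in the scene crop and the bystanders unmoved.

>>> step_arm([
  [-0.37, -0.09, 0.02, 0, -0.18, 0, -1],
  [-0.37, -0.09, 0.02, 0, -0.18, 0, -1],
  [-0.37, -0.09, 0.02, 0, -0.18, 0, -1],
  [-0.37, -0.09, 0.02, 0, -0.18, 0, -1],
  [-0.37, -0.09, 0.02, 0, -0.18, 0, -1],
  [-0.37, -0.09, 0.02, 0, -0.18, 0, -1],
])

```text
clock: 10.9
tcp_pos: [556.9, 69.6, 267.5]
ee_rot: [[-0.261, 0.763, 0.592], [0.308, 0.647, -0.698], [-0.915, 0.0, -0.404]]
force: [1.1, 0.6, -3.3]
finger_gap: 0.585
gripper_force: 34.9
```

>>> step_arm([
  [-0.37, -0.09, 0.02, 0, -0.18, 0, -1],
  [-0.37, -0.09, 0.02, 0, -0.18, 0, -1],
  [-0.37, -0.09, 0.02, 0, -0.18, 0, -1],
  [-0.37, -0.09, 0.02, 0, -0.18, 0, -1],
  [-0.37, -0.09, 0.02, 0, -0.18, 0, -1],
  [-0.37, -0.09, 0.02, 0, -0.18, 0, -1],
])

```text
clock: 11.5
tcp_pos: [561.4, 39.3, 328.9]
ee_rot: [[-0.162, 0.763, 0.626], [0.192, 0.647, -0.738], [-0.968, 0.001, -0.251]]
force: [0.1, 0.5, -1.7]
finger_gap: 0.581
gripper_force: 34.9
```

>>> step_arm([
  [0, 0, 0, 0, 0, -0.3, -1],
  [0, 0, 0, 0, 0, -0.6, -1],
  [0, 0, 0, 0, 0, -0.7, -1],
  [0, 0, 0, 0, 0, -0.7, -1],
  [0, 0, 0, 0, 0, -0.7, -1],
  [0, 0, 0, 0, 0, -0.7, -1],
  [0, 0, 0, 0, 0, -0.7, -1],
  [0, 0, 0, 0, 0, -0.7, -1],
])

```text
clock: 12.3
tcp_pos: [561.4, 39.5, 328.5]
ee_rot: [[-0.648, 0.435, 0.626], [-0.311, 0.599, -0.738], [-0.695, -0.673, -0.252]]
force: [0.5, -0.3, -3.4]
finger_gap: 0.584
gripper_force: 34.9
```

```bash
python3 log.py; python3 - <<'E'
from h import *
T=tool(-50,57,1);o=robot.observe();print("cap axis",o["ee_rot"]@T.T[:,2])
plan(o["tcp_pos"],tool(-50,75,1)@Ro.from_euler('z',-179.9,degrees=True).as_matrix(),20)
E
```

```text
{'clock': 12.3, 'qpos': [-16.35, 31.2, -34.66, 121.47, 85.82, 95.45, -15.91], 'tcp_pos': [561.43, 39.46, 328.52]}
cap axis [0.20218894 0.66309301 0.72071304]
20 rows [-0.0, 0.0, 0.0, -0.0, 0.0, -0.79]
```

>>> step_arm([
  [0, 0, 0, 0, 0, -0.7, -1],
  [0, 0, 0, 0, 0, -0.7, -1],
  [0, 0, 0, 0, 0, -0.7, -1],
  [0, 0, 0, 0, 0, -0.7, -1],
  [0, 0, 0, 0, 0, -0.7, -1],
  [0, 0, 0, 0, 0, -0.7, -1],
  [0, 0, 0, 0, 0, -0.7, -1],
  [0, 0, 0, 0, 0, -0.7, -1],
])

```text
clock: 13.1
tcp_pos: [561.4, 39.5, 328.5]
ee_rot: [[-0.756, -0.192, 0.626], [-0.654, 0.168, -0.738], [0.037, -0.967, -0.252]]
force: [-0.3, -0.3, -3.1]
finger_gap: 0.584
gripper_force: 34.9
```

>>> step_arm([
  [0, 0, 0, 0, 0, -0.7, -1],
  [0, 0, 0, 0, 0, -0.7, -1],
  [0, 0, 0, 0, 0, -0.7, -1],
  [0, 0, 0, 0, 0, -0.7, -1],
  [0, 0, 0, 0, 0, -0.7, -1],
  [0, 0, 0, 0, 0, -0.7, -1],
  [0, 0, 0, 0, 0, -0.7, -1],
  [0, 0, 0, 0, 0, -0.7, -1],
])

```text
clock: 13.9
tcp_pos: [561.4, 39.5, 328.5]
ee_rot: [[-0.361, -0.691, 0.626], [-0.561, -0.375, -0.738], [0.745, -0.618, -0.252]]
force: [-0.5, -0.3, -3.0]
finger_gap: 0.583
gripper_force: 34.9
```

>>> step_arm([
  [0, 0, 0, 0, 0, -0.7, -1],
  [0, 0, 0, 0, 0, -0.7, -1],
  [0, 0, 0, 0, 0, -0.7, -1],
  [0, 0, 0, 0, 0, -0.7, -1],
  [0, 0, 0, 0, 0, -0.7, -1],
  [0, 0, 0, 0, 0, -0.7, -1],
  [0, 0, 0, 0, 0, -0.4, -1],
  [0, 0, 0, 0, 0, 0, -1],
])

```text
clock: 14.7
tcp_pos: [561.4, 39.5, 328.4]
ee_rot: [[0.158, -0.764, 0.626], [-0.197, -0.646, -0.738], [0.968, -0.006, -0.253]]
force: [0.6, -0.0, -2.4]
finger_gap: 0.585
gripper_force: 34.9
```

```bash
python3 log.py; python3 - <<'E'
from h import *
T=tool(-50,57,1);o=robot.observe();print("cap axis",o["ee_rot"]@T.T[:,2],o["gripper_force"])
cv2.imwrite("pics/inv.png",np.hstack([crop("top",190,100,130,150,3),crop("scene",210,60,130,150,3)]))
E
```

```text
{'clock': 14.7, 'qpos': [-16.99, 30.99, -33.85, 121.49, 85.61, 95.01, 119.64], 'tcp_pos': [561.42, 39.55, 328.41]}
cap axis [-0.47368223  0.56705602 -0.6738491 ] 34.857649421319366
```

View pics/inv.png

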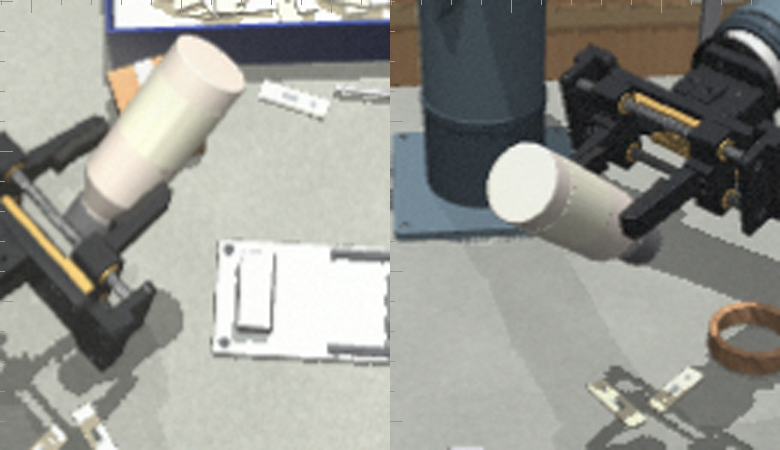

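The bottle is inverted: its white underside faces up at (525,180) in the scene crop and the cap points down at (640,250). That is about 42° past level, so I hold it there for 2.5 s and then roll back.

>>> step_arm([
  [0, 0, 0, 0, 0, 0, -1],
  [0, 0, 0, 0, 0, 0, -1],
  [0, 0, 0, 0, 0, 0, -1],
  [0, 0, 0, 0, 0, 0, -1],
  [0, 0, 0, 0, 0, 0, -1],
  [0, 0, 0, 0, 0, 0, -1],
  [0, 0, 0, 0, 0, 0, -1],
  [0, 0, 0, 0, 0, 0, -1],
])

```text
clock: 15.6
tcp_pos: [561.4, 39.7, 328.1]
ee_rot: [[0.159, -0.764, 0.626], [-0.198, -0.645, -0.738], [0.967, -0.007, -0.253]]
force: [-1.5, 0.2, -3.3]
finger_gap: 0.587
gripper_force: 34.9
```

>>> step_arm([
  [0, 0, 0, 0, 0, 0, -1],
  [0, 0, 0, 0, 0, 0, -1],
  [0, 0, 0, 0, 0, 0, -1],
  [0, 0, 0, 0, 0, 0, -1],
  [0, 0, 0, 0, 0, 0, -1],
  [0, 0, 0, 0, 0, 0, -1],
  [0, 0, 0, 0, 0, 0, -1],
  [0, 0, 0, 0, 0, 0, -1],
])

```text
clock: 16.4
tcp_pos: [561.4, 39.6, 328.1]
ee_rot: [[0.159, -0.764, 0.626], [-0.198, -0.645, -0.738], [0.967, -0.007, -0.253]]
force: [-0.3, 0.5, -3.5]
finger_gap: 0.586
gripper_force: 34.9
```

>>> step_arm([
  [0, 0, 0, 0, 0, 0, -1],
  [0, 0, 0, 0, 0, 0, -1],
  [0, 0, 0, 0, 0, 0, -1],
  [0, 0, 0, 0, 0, 0, -1],
  [0, 0, 0, 0, 0, 0, -1],
  [0, 0, 0, 0, 0, 0, -1],
  [0, 0, 0, 0, 0, 0, -1],
  [0, 0, 0, 0, 0, 0, -1],
])

```text
clock: 17.2
tcp_pos: [561.4, 39.6, 328.1]
ee_rot: [[0.159, -0.764, 0.626], [-0.198, -0.645, -0.738], [0.967, -0.007, -0.253]]
force: [-0.8, 0.3, -2.6]
finger_gap: 0.584
gripper_force: 34.9
```

>>> step_arm([
  [0, 0, 0, 0, 0, 0.2, -1],
  [0, 0, 0, 0, 0, 0.5, -1],
  [0, 0, 0, 0, 0, 0.7, -1],
  [0, 0, 0, 0, 0, 0.7, -1],
  [0, 0, 0, 0, 0, 0.7, -1],
  [0, 0, 0, 0, 0, 0.7, -1],
  [0, 0, 0, 0, 0, 0.7, -1],
  [0, 0, 0, 0, 0, 0.7, -1],
])

```text
clock: 18.0
tcp_pos: [561.4, 39.6, 328.1]
ee_rot: [[-0.398, -0.671, 0.626], [-0.582, -0.343, -0.738], [0.709, -0.658, -0.253]]
force: [-0.4, 1.3, -3.3]
finger_gap: 0.585
gripper_force: 34.9
```

>>> step_arm([
  [0, 0, 0, 0, 0, 0.7, -1],
  [0, 0, 0, 0, 0, 0.7, -1],
  [0, 0, 0, 0, 0, 0.7, -1],
  [0, 0, 0, 0, 0, 0.7, -1],
  [0, 0, 0, 0, 0, 0.7, -1],
  [0, 0, 0, 0, 0, 0.7, -1],
  [0, 0, 0, 0, 0, 0.7, -1],
  [0, 0, 0, 0, 0, 0.7, -1],
])

```text
clock: 18.8
tcp_pos: [561.4, 39.6, 328.1]
ee_rot: [[-0.765, -0.151, 0.626], [-0.643, 0.204, -0.738], [-0.016, -0.967, -0.253]]
force: [-0.7, 0.3, -2.6]
finger_gap: 0.587
gripper_force: 34.9
```

>>> step_arm([
  [0, 0, 0, 0, 0, 0.7, -1],
  [0, 0, 0, 0, 0, 0.7, -1],
  [0, 0, 0, 0, 0, 0.7, -1],
  [0, 0, 0, 0, 0, 0.7, -1],
  [0, 0, 0, 0, 0, 0.7, -1],
  [0, 0, 0, 0, 0, 0.7, -1],
  [0, 0, 0, 0, 0, 0.7, -1],
  [0, 0, 0, 0, 0, 0.7, -1],
])

```text
clock: 19.6
tcp_pos: [561.4, 39.6, 328.1]
ee_rot: [[-0.623, 0.469, 0.626], [-0.277, 0.615, -0.738], [-0.731, -0.633, -0.253]]
force: [0.3, 1.0, -2.4]
finger_gap: 0.585
gripper_force: 34.9
```

>>> step_arm([
  [0, 0, 0, 0, 0, 0.7, -1],
  [0, 0, 0, 0, 0, 0.7, -1],
  [0, 0, 0, 0, 0, 0.7, -1],
  [0, 0, 0, 0, 0, 0.7, -1],
  [0, 0, 0, 0, 0, 0.7, -1],
  [0, 0, 0, 0, 0, 0.7, -1],
  [0, 0, 0, 0, 0, 0.4, -1],
  [0, 0, 0, 0, 0, 0.2, -1],
])

```text
clock: 20.4
tcp_pos: [561.4, 39.6, 328.1]
ee_rot: [[-0.161, 0.763, 0.626], [0.195, 0.646, -0.738], [-0.967, 0.003, -0.253]]
force: [-0.4, -0.4, -2.7]
finger_gap: 0.584
gripper_force: 34.9
```

```bash
python3 log.py; cat > sim4.py <<'E'
from kin import *
from h import *
q=robot.observe()["qpos"];n=np.array([521.5,-93.4,97]);
for azp in(-80,-70,-60,-50):
    T=tool(azp,57,1);o=follow(q,[(n+[0,0,130],T),(n,T),(n-T[:,2]*80,T)],8)
    print(azp,[(x[0].round(),round(x[1],4),round(x[2],1)) for x in o])
T=tool(-65,57,1);plan(n+[0,0,130],T)
E
python3 sim4.py
```

```text
{'clock': 20.4, 'qpos': [-16.12, 31.3, -34.95, 121.44, 85.86, 95.56, -60.16], 'tcp_pos': [561.43, 39.63, 328.07]}
-80 [(array([  5.,  32., -30., 116.,  75.,  77., -60.]), np.float64(0.0), np.float64(16.1)), (array([  2.,  47., -26., 115.,  83.,  74., -74.]), np.float64(0.0008), np.float64(21.2)), (array([ -2.,  43., -30., 115.,  76.,  80., -72.]), np.float64(0.0004), np.float64(21.9))]
-70 [(array([  6.,  29., -30., 121.,  82.,  71., -59.]), np.float64(0.0), np.float64(14.6)), (array([  2.,  45., -26., 121.,  92.,  71., -75.]), np.float64(0.0008), np.float64(15.6)), (array([ -2.,  40., -31., 122.,  84.,  76., -73.]), np.float64(0.0004), np.float64(15.6))]
-60 [(array([  7.,  26., -31., 127.,  90.,  64., -59.]), np.float64(0.0), np.float64(10.7)), (array([  3.,  44., -26., 126., 103.,  68., -77.]), np.float64(0.0008), np.float64(10.1)), (array([ -1.,  38., -31., 129.,  93.,  72., -75.]), np.float64(0.0004), np.float64(8.5))]
-50 [(array([  9.,  23., -30., 132., 100.,  58., -60.]), np.float64(0.0), np.float64(5.6)), (array([  6.,  43., -26., 131., 115.,  66., -79.]), np.float64(0.0009), np.float64(5.0)), (array([  1.,  37., -31., 136., 105.,  69., -77.]), np.float64(0.0004), np.float64(1.8))]
5 rows [0.4, -0.73, 0.8, 0.33, 0.42, 0.14]
```

```bash
python3 - <<'E'
from h import *
plan(np.array([521.5,-93.4,176.5]),tool(-75,56.8,1),14)
E
```

```text
14 rows [0.24, -0.25, 0.36, 0.19, 0.15, 0.08]
```

>>> step_arm([
  [0.24, -0.25, 0.36, 0.19, 0.15, 0.08, -1],
  [0.24, -0.25, 0.36, 0.19, 0.15, 0.08, -1],
  [0.24, -0.25, 0.36, 0.19, 0.15, 0.08, -1],
  [0.24, -0.25, 0.36, 0.19, 0.15, 0.08, -1],
  [0.24, -0.25, 0.36, 0.19, 0.15, 0.08, -1],
  [0.24, -0.25, 0.36, 0.19, 0.15, 0.08, -1],
  [0.24, -0.25, 0.36, 0.19, 0.15, 0.08, -1],
])

```text
clock: 21.1
tcp_pos: [550.8, -36.3, 254.9]
ee_rot: [[-0.178, 0.885, 0.431], [0.365, 0.466, -0.806], [-0.914, 0.014, -0.406]]
force: [1.0, 0.9, -2.3]
finger_gap: 0.585
gripper_force: 34.9
```

>>> step_arm([
  [0.24, -0.25, 0.36, 0.19, 0.15, 0.08, -1],
  [0.24, -0.25, 0.36, 0.19, 0.15, 0.08, -1],
  [0.24, -0.25, 0.36, 0.19, 0.15, 0.08, -1],
  [0.24, -0.25, 0.36, 0.19, 0.15, 0.08, -1],
  [0.24, -0.25, 0.36, 0.19, 0.15, 0.08, -1],
  [0.24, -0.25, 0.36, 0.19, 0.15, 0.08, -1],
  [0.24, -0.25, 0.36, 0.19, 0.15, 0.08, -1],
  [0, 0, 0, 0, 0, 0, -1],
])

```text
clock: 21.9
tcp_pos: [519.1, -96.9, 174.6]
ee_rot: [[-0.152, 0.964, 0.218], [0.522, 0.265, -0.81], [-0.839, -0.009, -0.544]]
force: [0.4, 0.0, -3.1]
finger_gap: 0.586
gripper_force: 34.9
```

```bash
python3 log.py; python3 - <<'E'
from h import *
o=robot.observe();print("cap axis",o["ee_rot"]@np.array([-.836,.001,-.548]),o["force"])
p=o["tcp_pos"];print(proj("top",p+[0,0,80]),proj("scene",p+[0,0,80]),proj("top",p-[0,0,85]),proj("scene",p-[0,0,85]))
cv2.imwrite("pics/above.png",np.hstack([crop("top",240,125,96,140,4),crop("scene",170,110,96,140,4)]))
E
```

```text
{'clock': 21.9, 'qpos': [-1.32, 39.19, -31.64, 118.69, 74.71, 82.01, -67.01], 'tcp_pos': [519.14, -96.88, 174.56]}
cap axis [0.00836342 0.00752598 0.9995371 ] [ 0.44308779  0.03380477 -3.0801509 ]
[301.22534031 177.86817793] [211.30580026 151.70143736] [293.83449806 194.50357204] [215.61756171 204.97873861]
```

View pics/above.png

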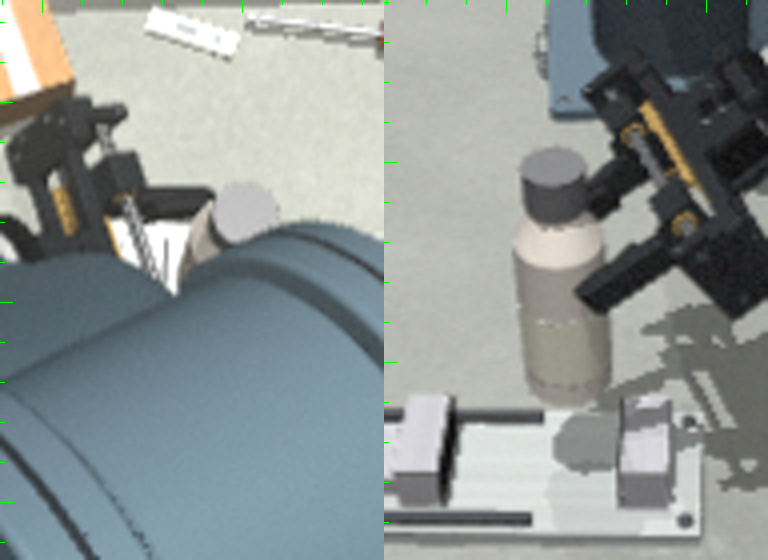

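The held bottle is upright above the fixture, with the cap top at (244,209) in the top crop and (554,167) in the scene crop, and its base at (568,385). Both jaws are visible below.

```bash
python3 - <<'E'
from h import *
np.set_printoptions(precision=2,suppress=True)
o=robot.observe();X,e=tri((212.1,151.4),(300.6,176.9));print(X,e,X-o["tcp_pos"])
g=np.array([-.836,.001,-.548]);R=o["ee_rot"]
# least rotation making the bottle upright
u=R@g;w=np.cross(u,[0,0,1]);R2=Ro.from_rotvec(w).as_matrix()@R
off=(R2@R.T@(X-o["tcp_pos"]));print("cap offset upright",off)
n=np.array([521.5,-93.4]);t=n-off[:2];print(t)
plan([*t,112],R2,8)
E
```

```text
[520.85 -95.19 256.56] [0.2, 0.2] [ 0.75  0.01 80.97]
cap offset upright [ 0.23 -0.6  80.97]
[521.27 -92.8 ]
8 rows [0.23, 0.01, 0.14, -0.0, 0.0, 0.01]
```

```bash
python3 - <<'E'
from h import *
o=robot.observe();R=o["ee_rot"];u=R@np.array([-.836,.001,-.548]);R2=Ro.from_rotvec(np.cross(u,[0,0,1])).as_matrix()@R
plan([521,-95.6,112],R2,8);plan([521,-95.6,97.5],R2,6,p0=np.array([521,-95.6,112]),R0=R2)
E
```

```text
8 rows [0.22, 0.0, 0.15, -0.0, 0.0, 0.01]
6 rows [0.07, -0.0, 0.04, 0.0, 0.0, 0.0]
```

>>> step_arm([
  [0.22, 0, 0.15, -0.005, 0.004, 0.007, -1],
  [0.22, 0, 0.15, -0.005, 0.004, 0.007, -1],
  [0.22, 0, 0.15, -0.005, 0.004, 0.007, -1],
  [0.22, 0, 0.15, -0.005, 0.004, 0.007, -1],
  [0.22, 0, 0.15, -0.005, 0.004, 0.007, -1],
  [0.22, 0, 0.15, -0.005, 0.004, 0.007, -1],
  [0.22, 0, 0.15, -0.005, 0.004, 0.007, -1],
  [0.22, 0, 0.15, -0.005, 0.004, 0.007, -1],
])

```text
clock: 22.8
tcp_pos: [520.3, -96.5, 111.1]
ee_rot: [[-0.145, 0.963, 0.227], [0.528, 0.269, -0.805], [-0.837, 0.003, -0.548]]
force: [-0.1, 0.7, -2.7]
finger_gap: 0.586
gripper_force: 34.9
```

>>> step_arm([
  [0, 0, 0, 0, 0, 0, -1],
  [0, 0, 0, 0, 0, 0, -1],
])

```text
clock: 23.0
tcp_pos: [520.3, -96.5, 111.7]
ee_rot: [[-0.145, 0.963, 0.227], [0.528, 0.269, -0.805], [-0.837, 0.003, -0.548]]
force: [0.2, -0.5, -2.4]
finger_gap: 0.584
gripper_force: 34.9
```

```bash
python3 log.py; python3 - <<'E'
from h import *
o=robot.observe();R=o["ee_rot"];print(R@np.array([-.836,.001,-.548]))
plan([521,-95.6,98],R,8)
E
```

```text
{'clock': 23.0, 'qpos': [-2.78, 46.44, -29.53, 118.68, 79.19, 80.51, -74.27], 'tcp_pos': [520.28, -96.53, 111.68]}
[-2.14491257e-03  2.07137502e-04  9.99598097e-01]
8 rows [0.05, 0.0, 0.03, 0.0, 0.0, 0.0]
```

>>> step_arm([
  [0.045, 0, 0.028, 0, 0, 0, -1],
  [0.045, 0, 0.028, 0, 0, 0, -1],
  [0.045, 0, 0.028, 0, 0, 0, -1],
  [0.045, 0, 0.028, 0, 0, 0, -1],
  [0.045, 0, 0.028, 0, 0, 0, -1],
  [0.045, 0, 0.028, 0, 0, 0, -1],
  [0.045, 0, 0.028, 0, 0, 0, -1],
  [0, 0, 0, 0, 0, 0, -1],
])

```text
clock: 23.8
tcp_pos: [520.2, -96.2, 100.4]
ee_rot: [[-0.145, 0.963, 0.227], [0.528, 0.269, -0.805], [-0.837, 0.003, -0.548]]
force: [-1.0, -0.8, -3.1]
finger_gap: 0.586
gripper_force: 34.9
```

>>> step_arm([
  [0.014, 0, 0.009, 0, 0, 0, -1],
  [0.014, 0, 0.009, 0, 0, 0, -1],
  [0.014, 0, 0.009, 0, 0, 0, -1],
  [0.014, 0, 0.009, 0, 0, 0, -1],
])

```text
clock: 24.2
tcp_pos: [520.3, -96.3, 98.7]
ee_rot: [[-0.145, 0.963, 0.227], [0.528, 0.269, -0.805], [-0.837, 0.003, -0.548]]
force: [-0.4, -0.7, -2.0]
finger_gap: 0.582
gripper_force: 34.9
```

>>> step_arm([
  [0.014, 0, 0.009, 0, 0, 0, -1],
  [0.014, 0, 0.009, 0, 0, 0, -1],
  [0.014, 0, 0.009, 0, 0, 0, -1],
])

```text
clock: 24.5
tcp_pos: [520.3, -96.2, 97.1]
ee_rot: [[-0.145, 0.963, 0.227], [0.528, 0.269, -0.805], [-0.837, 0.003, -0.548]]
force: [-0.6, 0.4, -2.5]
finger_gap: 0.586
gripper_force: 34.9
```

>>> step_arm([
  [0.014, 0, 0.009, 0, 0, 0, -1],
  [0, 0, 0, 0, 0, 0, -1],
])

```text
clock: 24.7
tcp_pos: [520.3, -96.2, 96.7]
ee_rot: [[-0.145, 0.963, 0.227], [0.528, 0.269, -0.805], [-0.837, 0.003, -0.548]]
force: [-0.5, -0.3, -2.7]
finger_gap: 0.586
gripper_force: 34.9
```

>>> step_arm([
  [0.014, 0, 0.009, 0, 0, 0, -1],
  [0.014, 0, 0.009, 0, 0, 0, -1],
])

```text
clock: 24.9
tcp_pos: [520.4, -96.4, 96.6]
ee_rot: [[-0.144, 0.963, 0.228], [0.527, 0.269, -0.806], [-0.838, 0.004, -0.546]]
force: [-2.4, 2.5, 7.0]
finger_gap: 0.583
gripper_force: 35.1
```

>>> step_arm([
  [0.014, 0, 0.009, 0, 0, 0, -1],
  [0, 0, 0, 0, 0, 0, -1],
])

```text
clock: 25.1
tcp_pos: [520.5, -96.5, 96.6]
ee_rot: [[-0.143, 0.963, 0.228], [0.526, 0.269, -0.807], [-0.838, 0.004, -0.545]]
force: [-2.7, 2.4, 7.7]
finger_gap: 0.585
gripper_force: 35.1
```

>>> step_arm([
  [-0.014, 0, -0.009, 0, 0, 0, -1],
  [0, 0, 0, 0, 0, 0, -1],
])

```text
clock: 25.3
tcp_pos: [520.5, -96.4, 96.6]
ee_rot: [[-0.144, 0.963, 0.228], [0.527, 0.269, -0.806], [-0.838, 0.004, -0.546]]
force: [-1.8, 1.6, 6.3]
finger_gap: 0.583
gripper_force: 35.0
```

>>> step_arm([
  [0, 0, 0, 0, 0, 0, 0.2],
  [0, 0, 0, 0, 0, 0, 0.3],
  [0, 0, 0, 0, 0, 0, 0.5],
  [0, 0, 0, 0, 0, 0, 0.7],
  [0, 0, 0, 0, 0, 0, 1],
  [0, 0, 0, 0, 0, 0, 1],
], grip_force=5)

```text
clock: 25.9
tcp_pos: [520.2, -96.3, 95.5]
ee_rot: [[-0.145, 0.963, 0.227], [0.528, 0.269, -0.805], [-0.837, 0.003, -0.548]]
force: [0.6, -0.1, -0.7]
finger_gap: 0.985
gripper_force: 0.0
```

>>> step_arm([
  [0, 0, -0.2, 0, 0, 0, 1],
  [0, 0, -0.4, 0, 0, 0, 1],
  [0, 0, -0.5, 0, 0, 0, 1],
  [0, 0, -0.5, 0, 0, 0, 1],
  [0, 0, -0.5, 0, 0, 0, 1],
  [0, 0, -0.5, 0, 0, 0, 1],
  [0, 0, -0.5, 0, 0, 0, 1],
  [0, 0, -0.3, 0, 0, 0, 1],
])

```text
clock: 26.7
tcp_pos: [497.1, -12.3, 152.3]
ee_rot: [[-0.145, 0.963, 0.228], [0.529, 0.27, -0.805], [-0.836, 0.004, -0.548]]
force: [0.8, -0.2, -0.4]
finger_gap: 1.001
gripper_force: 0.0
```

```bash
python3 log.py; python3 - <<'E'
from h import *
cv2.imwrite("pics/placed.png",np.hstack([crop("top",240,125,96,140,4),crop("scene",130,110,100,140,4)]))
E
```

```text
{'clock': 26.7, 'qpos': [-9.3, 43.5, -34.56, 116.6, 69.89, 86.78, -73.86], 'tcp_pos': [497.08, -12.34, 152.34]}
```

View pics/placed.png

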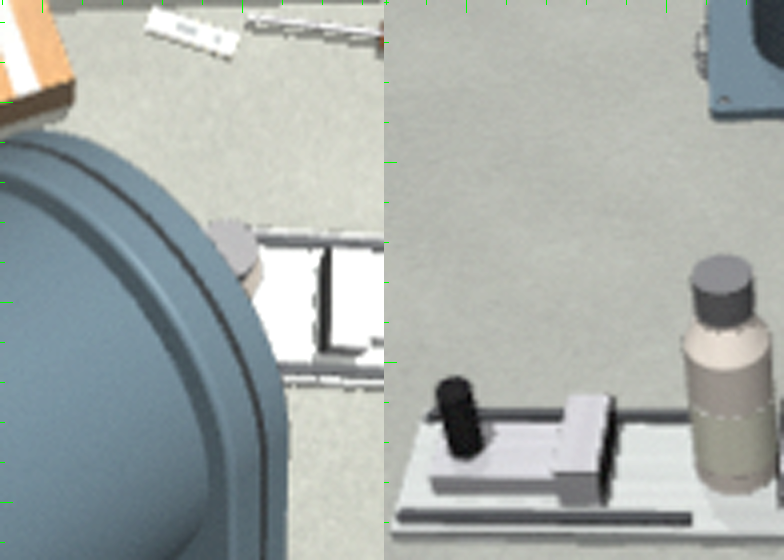

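The bottle now stands upright on the fixture floor between the jaws, with cap at (722,276) in the scene crop and base near (737,475), and the fingers are clear. Next I pinch the post at (455,385).

```bash
python3 - <<'E'
from kin import *
from h import *
q=robot.observe()["qpos"];yu=np.array([.087,.996,0]);n=np.array([521.5,-93.4,0]);
X=plane("scene",(214.1,178.6),177);print("cap now",X)
pt=n-yu*175;T=tool(-95,2,1);A=np.array([500,0,320.]);B=np.array([*pt[:2],300]);C=np.array([*pt[:2],67])
print(pt)
for x in follow(q,[(A,tool(-85,25,1)),(B,T),(C,T),(C+yu*60,T),(C+yu*60+[0,0,150],T)],10):print(x[0].round(),round(x[1],4),round(x[2],1))
plan(A,tool(-85,25,1),8);plan(B,T,16,p0=A,R0=tool(-85,25,1))
E
```

```text
cap now [520.80825588 -95.35692216 177.        ]
[ 506.275 -267.7      0.   ]
[ 22.  17. -47. 107.  39.  72. -35.] 0.0 20.6
[ 54.  23. -41.  97.  19.  65.   3.] 0.0 26.4
[ 46.  40. -31. 105.  32.  41.  -7.] 0.0 30.5
[ 41.  39. -31. 108.  32.  40. -14.] 0.0001 29.1
[ 47.  26. -39. 104.  22.  55.  -6.] 0.0007 29.6
8 rows [-0.45, 0.03, -0.55, 0.11, 0.46, 0.12]
16 rows [-0.53, 0.01, 0.18, 0.02, 0.17, 0.07]
```

>>> step_arm([
  [-0.45, 0.03, -0.55, 0.11, 0.46, 0.12, 1],
  [-0.45, 0.03, -0.55, 0.11, 0.46, 0.12, 1],
  [-0.45, 0.03, -0.55, 0.11, 0.46, 0.12, 1],
  [-0.45, 0.03, -0.55, 0.11, 0.46, 0.12, 1],
  [-0.45, 0.03, -0.55, 0.11, 0.46, 0.12, 1],
  [-0.45, 0.03, -0.55, 0.11, 0.46, 0.12, 1],
  [-0.45, 0.03, -0.55, 0.11, 0.46, 0.12, 1],
  [-0.45, 0.03, -0.55, 0.11, 0.46, 0.12, 1],
])

```text
clock: 27.6
tcp_pos: [498.9, -3.5, 320.5]
ee_rot: [[-0.072, 0.997, 0.031], [0.904, 0.079, -0.42], [-0.421, -0.002, -0.907]]
force: [0.3, 0.2, -0.8]
finger_gap: 1.0
gripper_force: 0.0
```

```bash
python3 log.py; python3 - <<'E'
from h import *
plan([506.3,-267.7,300],tool(-95,2,1),16)
E
```

```text
{'clock': 27.6, 'qpos': [17.73, 19.15, -47.11, 103.72, 37.32, 78.01, -37.46], 'tcp_pos': [498.91, -3.52, 320.47]}
16 rows [-0.53, 0.01, 0.18, 0.02, 0.17, 0.07]
```

>>> step_arm([
  [-0.53, 0.01, 0.18, 0.02, 0.17, 0.07, 1],
  [-0.53, 0.01, 0.18, 0.02, 0.17, 0.07, 1],
  [-0.53, 0.01, 0.18, 0.02, 0.17, 0.07, 1],
  [-0.53, 0.01, 0.18, 0.02, 0.17, 0.07, 1],
  [-0.53, 0.01, 0.18, 0.02, 0.17, 0.07, 1],
  [-0.53, 0.01, 0.18, 0.02, 0.17, 0.07, 1],
  [-0.53, 0.01, 0.18, 0.02, 0.17, 0.07, 1],
  [-0.53, 0.01, 0.18, 0.02, 0.17, 0.07, 1],
])

```text
clock: 28.4
tcp_pos: [506.5, -138.2, 322.0]
ee_rot: [[0.009, 1.0, -0.0], [0.973, -0.009, -0.23], [-0.23, 0.002, -0.973]]
force: [0.2, 0.7, 0.1]
finger_gap: 0.998
gripper_force: 0.0
```

>>> step_arm([
  [-0.53, 0.01, 0.18, 0.02, 0.17, 0.07, 1],
  [-0.53, 0.01, 0.18, 0.02, 0.17, 0.07, 1],
  [-0.53, 0.01, 0.18, 0.02, 0.17, 0.07, 1],
  [-0.53, 0.01, 0.18, 0.02, 0.17, 0.07, 1],
  [-0.53, 0.01, 0.18, 0.02, 0.17, 0.07, 1],
  [-0.53, 0.01, 0.18, 0.02, 0.17, 0.07, 1],
  [-0.53, 0.01, 0.18, 0.02, 0.17, 0.07, 1],
  [-0.53, 0.01, 0.18, 0.02, 0.17, 0.07, 1],
])

```text
clock: 29.2
tcp_pos: [502.6, -269.9, 297.2]
ee_rot: [[0.095, 0.995, -0.014], [0.995, -0.095, -0.027], [-0.028, -0.011, -1.0]]
force: [-0.0, -0.2, 0.3]
finger_gap: 0.999
gripper_force: 0.0
```

```bash
python3 log.py; python3 - <<'E'
from h import *
T=tool(-95,0.5,1);print(robot.observe()["ee_rot"].round(3))
plan([505.5,-268,150],T,10);plan([505.5,-268,67],T,8,p0=np.array([505.5,-268,150]),R0=T)
im=get_image("scene");g=cv2.cvtColor(im,cv2.COLOR_RGB2GRAY)[195:225,135:160]
print(proj("scene",[505.5,-268,84]));m=(g<45).astype(np.uint8)
ys,xs=np.nonzero(m);print(xs.min()+135,xs.max()+135,ys.min()+195,ys.max()+195, "top row mean x",[ (y+195,(np.nonzero(m[y])[0].mean()+135).round(1),m[y].sum()) for y in range(0,30,3) if m[y].any()])
E
```

```text
{'clock': 29.2, 'qpos': [53.19, 24.33, -40.68, 94.57, 18.71, 67.98, 2.33], 'tcp_pos': [502.6, -269.87, 297.23]}
[[ 0.095  0.995 -0.014]
 [ 0.995 -0.095 -0.027]
 [-0.028 -0.011 -1.   ]]
10 rows [0.02, 0.01, 0.49, -0.01, 0.01, -0.01]
8 rows [0.0, 0.0, 0.35, 0.0, 0.0, 0.0]
[147.58944319 206.80556234]
142 159 204 224 top row mean x [(204, np.float64(148.0), np.uint64(1)), (207, np.float64(146.5), np.uint64(8)), (210, np.float64(147.5), np.uint64(8)), (213, np.float64(148.0), np.uint64(9)), (216, np.float64(149.0), np.uint64(9)), (219, np.float64(150.0), np.uint64(9)), (222, np.float64(150.0), np.uint64(7))]
```

>>> step_arm([
  [0, 0.01, 0.5, -0.01, 0.01, -0.01, 1],
  [0, 0.01, 0.5, -0.01, 0.01, -0.01, 1],
  [0, 0.01, 0.5, -0.01, 0.01, -0.01, 1],
  [0, 0.01, 0.5, -0.01, 0.01, -0.01, 1],
  [0, 0.01, 0.5, -0.01, 0.01, -0.01, 1],
  [0, 0.01, 0.5, -0.01, 0.01, -0.01, 1],
  [0, 0.01, 0.5, -0.01, 0.01, -0.01, 1],
  [0, 0.01, 0.5, -0.01, 0.01, -0.01, 1],
])

```text
clock: 30.05
tcp_pos: [505.1, -271.5, 176.7]
ee_rot: [[0.081, 0.997, 0.001], [0.997, -0.081, -0.017], [-0.017, 0.002, -1.0]]
force: [0.8, 0.8, -0.1]
finger_gap: 0.998
gripper_force: 0.0
```

>>> step_arm([
  [0, 0, 0.5, 0, 0.01, 0, 1],
  [0, 0, 0.5, 0, 0, 0, 1],
  [0, 0, 0.5, 0, 0, 0, 1],
  [0, 0, 0.5, 0, 0, 0, 1],
  [0, 0, 0, 0, 0, 0, 1],
])

```text
clock: 30.55
tcp_pos: [503.8, -272.0, 115.7]
ee_rot: [[0.081, 0.997, -0.003], [0.997, -0.081, -0.014], [-0.014, -0.001, -1.0]]
force: [-1.2, 0.1, -0.8]
finger_gap: 0.999
gripper_force: 0.0
```

```bash
python3 log.py; python3 - <<'E'
from h import *
plan([504.8,-269.5,67],tool(-95,.2,1),8)
cv2.imwrite("pics/post.png",np.hstack([crop("top",270,130,100,130,4),crop("scene",110,130,100,130,4)]))
E
```

```text
{'clock': 30.55, 'qpos': [49.24, 36.61, -35.06, 103.74, 28.4, 48.47, -4.47], 'tcp_pos': [503.81, -271.97, 115.67]}
8 rows [0.01, 0.0, 0.2, -0.0, 0.01, 0.01]
```

View pics/post.png

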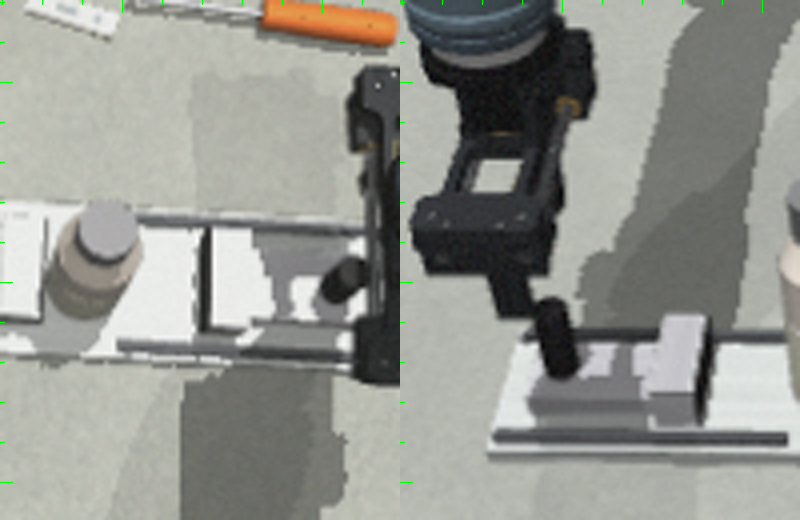

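The bottle stands between the jaws in the top crop (cap at (105,230)), and the open fingers are above the post, which is at (345,275) there and (553,305) in the scene crop. I'll check the lateral alignment numerically before descending.

```bash
python3 - <<'E'
from h import *
o=robot.observe();p=o["tcp_pos"];R=o["ee_rot"]
for s in(1,-1):print(proj("scene",p+R@np.array([0,s*50,19])))
print("post tri",tri((110+(551-400)/4-.4,130+303/4-.4),(270+352/4-.4,130+267/4-.4)),plane("scene",(110+(551-400)/4-.4,130+304/4-.4),84))
print("cap",plane("top",(270+106/4-.4,130+231/4-.4),177))
E
```

```text
[140.96399613 216.71042428]
[148.27361704 189.31581395]
post tri (array([ 507.49863481, -266.33724413,   90.59687175]), [1.0, 1.0]) [ 500.99238627 -269.02798817   84.        ]
cap [517.00614533 -93.57070384 177.        ]
```

>>> step_arm([
  [0.02, 0, 0.2, 0, 0, 0, 1],
  [0.02, 0, 0.2, 0, 0, 0, 1],
  [0.02, 0, 0.2, 0, 0, 0, 1],
  [0.02, 0, 0.2, 0, 0, 0, 1],
  [0.02, 0, 0.2, 0, 0, 0, 1],
  [0.01, 0, 0.2, 0, 0, 0, 1],
  [0.01, 0, 0.2, 0, 0, 0, 1],
  [0, 0, 0.1, 0, 0, 0, 1],
])

```text
clock: 31.45
tcp_pos: [505.2, -269.5, 72.2]
ee_rot: [[0.081, 0.997, -0.0], [0.997, -0.081, -0.016], [-0.016, 0.001, -1.0]]
force: [-1.5, 0.4, -1.2]
finger_gap: 1.001
gripper_force: 0.0
```

>>> step_arm([
  [0, 0, 0, 0, 0, 0, 0],
  [0, 0, 0, 0, 0, 0, -0.3],
  [0, 0, 0, 0, 0, 0, -0.5],
  [0, 0, 0, 0, 0, 0, -0.7],
  [0, 0, 0, 0, 0, 0, -0.9],
  [0, 0, 0, 0, 0, 0, -1],
  [0, 0, 0, 0, 0, 0, -1],
  [0, 0, 0, 0, 0, 0, -1],
], grip_force=15)

```text
clock: 32.25
tcp_pos: [505.5, -269.7, 73.0]
ee_rot: [[0.081, 0.997, 0.001], [0.997, -0.081, -0.016], [-0.016, 0.002, -1.0]]
force: [0.4, -0.2, 0.1]
finger_gap: 0.298
gripper_force: 1.2
```

>>> step_arm([
  [0, 0, 0, 0, 0, 0, -1],
  [0, 0, 0, 0, 0, 0, -1],
])

```text
clock: 32.45
tcp_pos: [506.7, -269.7, 73.1]
ee_rot: [[0.081, 0.997, 0.003], [0.997, -0.081, -0.016], [-0.016, 0.004, -1.0]]
force: [5.6, -1.6, -4.2]
finger_gap: 0.266
gripper_force: 15.0
```

>>> step_arm([
  [0, 0.04, 0, 0, 0, 0, -1],
  [0.08, 0, 0, 0, 0, 0, -1],
  [0.17, 0, 0, 0, 0, 0, -1],
  [0.17, 0, 0, 0, 0, 0, -1],
  [0.17, 0, 0, 0, 0, 0, -1],
  [0.17, 0, 0, 0, 0, 0, -1],
  [0.17, 0, 0, 0, 0, 0, -1],
  [0.17, 0, 0, 0, 0, 0, -1],
])

```text
clock: 33.25
tcp_pos: [509.9, -236.5, 72.9]
ee_rot: [[0.081, 0.997, 0.002], [0.997, -0.081, -0.016], [-0.016, 0.003, -1.0]]
force: [2.6, -1.9, 5.6]
finger_gap: 0.264
gripper_force: 15.0
```

>>> step_arm([
  [0.1, 0, 0, 0, 0, 0, -1],
  [0.1, 0, 0, 0, 0, 0, -1],
  [0.1, 0, 0, 0, 0, 0, -1],
  [0, 0, 0, 0, 0, 0, -1],
])

```text
clock: 33.65
tcp_pos: [510.9, -226.9, 72.9]
ee_rot: [[0.08, 0.997, 0.002], [0.997, -0.08, -0.016], [-0.016, 0.003, -1.0]]
force: [1.7, -1.9, 6.3]
finger_gap: 0.262
gripper_force: 15.0
```

```bash
python3 log.py; python3 - <<'E'
from h import *
o=robot.observe();n=np.array([521.5,-93.4]);yu=np.array([.087,.996]);xu=np.array([.996,-.087])
d=o["tcp_pos"][:2]-n;print("along",d@yu,"across",d@xu)
cv2.imwrite("pics/slide.png",np.hstack([crop("top",250,130,100,130,4),crop("scene",135,130,100,130,4)]))
E
```

```text
{'clock': 33.65, 'qpos': [43.5, 39.0, -32.93, 106.95, 31.47, 42.96, -11.82], 'tcp_pos': [510.86, -226.9, 72.91]}
along -133.89373872902524 across 1.0193301786073334
```

View pics/slide.png

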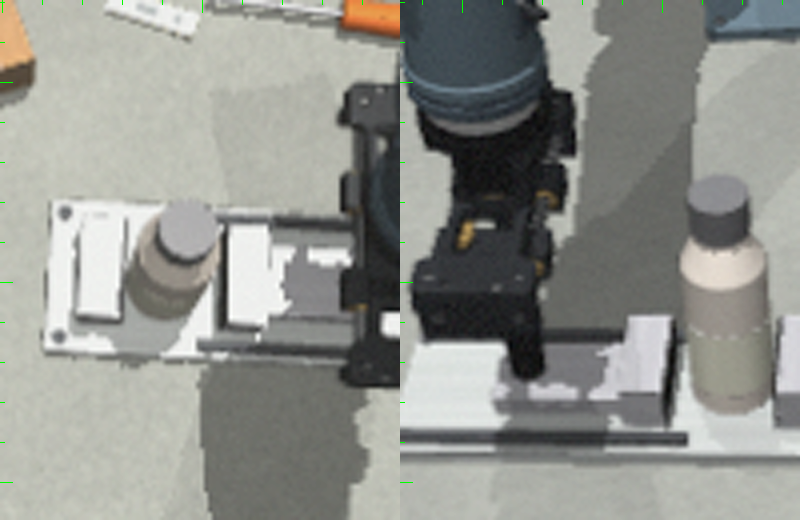

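The jaw follows the gripper. In the scene crop its face is at (670,365), and the upright bottle at (725,330) is still about 10 mm ahead of it. I close the rest slowly.

>>> step_arm([
  [0.06, 0, 0, 0, 0, 0, -1],
  [0.06, 0, 0, 0, 0, 0, -1],
  [0.06, 0, 0, 0, 0, 0, -1],
  [0.06, 0, 0, 0, 0, 0, -1],
  [0, 0, 0, 0, 0, 0, -1],
])

```text
clock: 34.25
tcp_pos: [511.5, -220.0, 72.8]
ee_rot: [[0.08, 0.997, 0.002], [0.997, -0.08, -0.016], [-0.016, 0.003, -1.0]]
force: [2.1, -1.0, 7.2]
finger_gap: 0.253
gripper_force: 15.0
```

>>> step_arm([
  [0.04, 0, 0, 0, 0, 0, -1],
  [0.04, 0, 0, 0, 0, 0, -1],
  [0, 0, 0, 0, 0, 0, -1],
])

```text
clock: 34.55
tcp_pos: [511.7, -217.8, 72.9]
ee_rot: [[0.081, 0.997, 0.002], [0.997, -0.081, -0.016], [-0.016, 0.003, -1.0]]
force: [2.6, -0.7, 7.3]
finger_gap: 0.259
gripper_force: 15.0
```

>>> step_arm([
  [0.03, 0, 0, 0, 0, 0, -1],
  [0.03, 0, 0, 0, 0, 0, -1],
  [0, 0, 0, 0, 0, 0, -1],
])

```text
clock: 34.85
tcp_pos: [511.9, -216.1, 72.9]
ee_rot: [[0.081, 0.997, 0.002], [0.997, -0.081, -0.016], [-0.016, 0.003, -1.0]]
force: [2.0, -2.8, 7.0]
finger_gap: 0.26
gripper_force: 15.0
```

>>> step_arm([
  [0.03, 0, 0, 0, 0, 0, -1],
  [0.03, 0, 0, 0, 0, 0, -1],
  [0, 0, 0, 0, 0, 0, -1],
])

```text
clock: 35.15
tcp_pos: [512.0, -214.9, 72.9]
ee_rot: [[0.081, 0.997, 0.002], [0.997, -0.081, -0.017], [-0.017, 0.004, -1.0]]
force: [1.9, -2.3, 7.0]
finger_gap: 0.256
gripper_force: 15.0
```

>>> step_arm([
  [0.03, 0, 0, 0, 0, 0, -1],
  [0.03, 0, 0, 0, 0, 0, -1],
  [0, 0, 0, 0, 0, 0, -1],
])

```text
clock: 35.45
tcp_pos: [512.1, -213.4, 72.9]
ee_rot: [[0.081, 0.997, 0.002], [0.997, -0.081, -0.017], [-0.017, 0.004, -1.0]]
force: [2.8, -3.4, 7.4]
finger_gap: 0.257
gripper_force: 15.0
```

>>> step_arm([
  [0.03, 0, 0, 0, 0, 0, -1],
  [0.03, 0, 0, 0, 0, 0, -1],
  [0, 0, 0, 0, 0, 0, -1],
])

```text
clock: 35.75
tcp_pos: [512.2, -212.7, 72.9]
ee_rot: [[0.082, 0.997, 0.002], [0.996, -0.082, -0.018], [-0.018, 0.004, -1.0]]
force: [2.5, -5.1, 7.1]
finger_gap: 0.259
gripper_force: 15.0
```

>>> step_arm([
  [0.03, 0, 0, 0, 0, 0, -1],
  [0.03, 0, 0, 0, 0, 0, -1],
  [0, 0, 0, 0, 0, 0, -1],
])

```text
clock: 36.05
tcp_pos: [512.2, -212.6, 72.9]
ee_rot: [[0.083, 0.997, 0.002], [0.996, -0.083, -0.02], [-0.02, 0.004, -1.0]]
force: [2.1, -9.5, 6.6]
finger_gap: 0.264
gripper_force: 15.0
```

>>> step_arm([
  [0.03, 0, 0, 0, 0, 0, -1],
  [0.03, 0, 0, 0, 0, 0, -1],
  [0, 0, 0, 0, 0, 0, -1],
])

```text
clock: 36.35
tcp_pos: [512.2, -212.4, 72.9]
ee_rot: [[0.084, 0.996, 0.002], [0.996, -0.084, -0.022], [-0.022, 0.004, -1.0]]
force: [2.8, -13.6, 6.0]
finger_gap: 0.261
gripper_force: 15.0
```

>>> step_arm([
  [-0.05, 0, 0, 0, 0, 0, -1],
  [-0.05, 0, 0, 0, 0, 0, -1],
  [-0.02, 0, 0, 0, 0, 0, -1],
  [0, 0, 0, 0, 0, 0, -1],
])

```text
clock: 36.75
tcp_pos: [512.2, -212.6, 72.9]
ee_rot: [[0.082, 0.997, 0.002], [0.996, -0.082, -0.018], [-0.018, 0.004, -1.0]]
force: [2.7, -5.9, 7.6]
finger_gap: 0.261
gripper_force: 15.0
```

>>> step_arm([
  [0, 0, 0, 0, 0, 0, -0.3],
  [0, 0, 0, 0, 0, 0, -0.2],
  [0, 0, 0, 0, 0, 0, 0],
  [0, 0, 0, 0, 0, 0, 0.2],
  [0, 0, 0, 0, 0, 0, 0.4],
  [0, 0, 0, 0, 0, 0, 0.4],
  [0, 0, 0, 0, 0, 0, 0.4],
  [0, 0, 0, 0, 0, 0, 0.4],
], grip_force=5)

```text
clock: 37.55
tcp_pos: [511.4, -211.1, 72.0]
ee_rot: [[0.081, 0.997, 0.001], [0.997, -0.081, -0.016], [-0.016, 0.002, -1.0]]
force: [0.1, 0.1, 0.7]
finger_gap: 0.698
gripper_force: 0.0
```

>>> step_arm([
  [0, 0, -0.2, 0, 0, 0, 0.4],
  [0, 0, -0.4, 0, 0, 0, 0.4],
  [0, 0, -0.5, 0, 0, 0, 0.4],
  [0, 0, -0.5, 0, 0, 0, 0.4],
  [0, 0, -0.5, 0, 0, 0, 0.4],
  [0, 0, -0.5, 0, 0, 0, 0.4],
  [0, 0, -0.5, 0, 0, 0, 0.4],
  [0, 0, -0.5, 0, 0, 0, 0.4],
])

```text
clock: 38.35
tcp_pos: [511.4, -209.4, 181.4]
ee_rot: [[0.081, 0.997, 0.001], [0.997, -0.081, -0.016], [-0.016, 0.002, -1.0]]
force: [-0.9, -0.7, -0.4]
finger_gap: 0.699
gripper_force: 0.0
```

>>> step_arm([
  [-0.3, 0, -0.5, 0, 0, 0, 0.4],
  [-0.5, 0, -0.5, 0, 0, 0, 0.4],
  [-0.5, 0, -0.5, 0, 0, 0, 0.4],
  [-0.5, 0, -0.3, 0, 0, 0, 0.4],
  [-0.5, 0, 0, 0, 0, 0, 0.4],
  [-0.5, 0, 0, 0, 0, 0, 0.4],
  [-0.3, 0, 0, 0, 0, 0, 0.4],
  [0, 0, 0, 0, 0, 0, 0.4],
])

```text
clock: 39.15
tcp_pos: [503.0, -302.7, 234.7]
ee_rot: [[0.083, 0.997, -0.001], [0.996, -0.083, -0.016], [-0.016, 0.001, -1.0]]
force: [0.4, -0.1, -0.7]
finger_gap: 0.703
gripper_force: 0.0
```

```bash
python3 - <<'E'
from h import *
cv2.imwrite("pics/final.png",np.hstack([crop("top",160,110,130,140,3),crop("scene",140,140,130,140,3)]))
E
```

```text
(no output)
```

View pics/final.png

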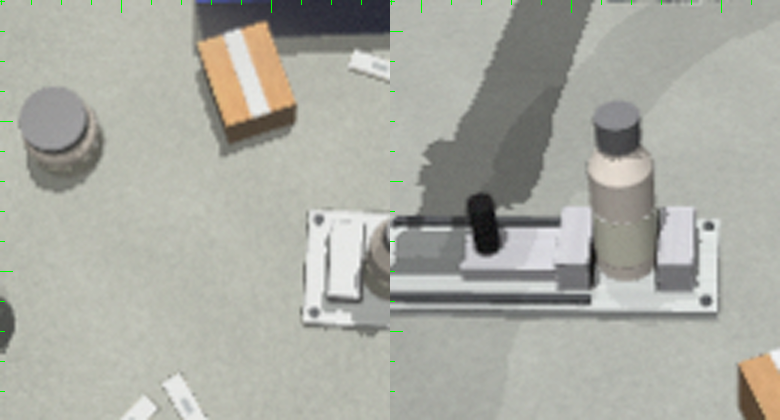

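The final picture shows the bottle upright and held between both jaws, with cap at (616,114) and base at (627,265). The jar and carton are unmoved. I'll do one quick centring check before handing in.

```bash
python3 - <<'E'
from h import *
im=get_image("top");u,v=map(int,proj("top",[521,-93,177]));print(u,v,plane("scene",(215,177.7),177))
hsv=cv2.cvtColor(im,cv2.COLOR_RGB2HSV)[v-14:v+14,u-14:u+14]
m=((hsv[...,2]>85)&(hsv[...,2]<140)&(hsv[...,1]<25)).astype(np.uint8)
n,l,s,c=cv2.connectedComponentsWithStats(m);i=1+s[1:,4].argmax();print(s[i],c[i]+[u-14,v-14],plane("top",c[i]+[u-14,v-14],177))
E
```

```text
295 185 [517.65848809 -93.171457   177.        ]
[  0   0  28  25 504] [294.8531746  180.47222222] [534.12536448 -91.63612799 177.        ]
```

```bash
python3 -c "
from station import robot
print(robot.job_done())"
```

```text
the job is handed in; nothing more can be done
None
```

I held the bottle cap-down, about 42° past level, for about 2.5 s. I then set it upright in the fixture and slid the jaw until both jaws gripped it, and handed the job in at about 39 s. By the camera it stands 0–4 mm off midway along the jaws. The jar and carton were unmoved in the last picture; the tin and tape roll weren't in it, but nothing touched them.

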